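Hold a snap ring spread at the groove of a gear shaft

ROBOT

A 6-joint arm with a two-finger parallel gripper is mounted at the origin on the work surface. World frame = base frame: x ahead of the robot, y to its left, z up, the work surface at z = 0. Lengths are in m, angles in rad, forces in N, time in s.
With the tool pointing down it reaches from about 0.325 to 1 m from the base axis. Payload 5.1 kg.
Tool frame: the origin (TCP) lies at the very end of the fingers, on their centre line; the grasp point (between the pads) lies 19 mm behind it (bot.grip_depth is the distance from the TCP to the grasp point, in m); x points along the fingers, z is the direction in which the jaws open and shut, and the axes are right-handed (so a half turn about x gives the same grasp; the last joint's range is limited). The gripper opens to 85 mm and grips with 20 to 120 N. Pads are 22 mm wide; open, the fingers measure 114 mm over their backs; the gripper's body (76 mm by 85 mm) begins 54 mm behind the grasp point. The pads swing forward as they close: fully open they stand 13 mm farther back than shut.
Start: joints at [1.256, 0.124, 1.65, -0, 1.367, -0.083], TCP at [0.149, 0.633, 0.231] pointing down, gripper open.
Joint ranges: [-2.61, 2.61], [-1.02, 2.33], [0.03, 2.71], [-1.35, 4.49], [0.32, 2.68], [-2.91, 2.91]. Speed limits (rad/s): [2.57, 2.57, 3.14, 3.14, 3.14, 3.14].

INTERFACE

Orientations are given as a 3x3 rotation matrix whose columns are the frame's x, y, z axes.
In Python, from plant import bot gives the robot as it stands. The module is installed in compiled form; this text tells all that it offers.
- The arm moves only by the shell command python3 -m pendant 'ROWS' [OPENING] [FORCE]. ROWS is JSON, one flat list of numbers, 4 for each row, row after row: the shift along the tool's x, y, z in m, then the turn about the tool's x in degrees. A call has 1 to 20 rows; each row is the pose to reach, as a shift and turn from the pose measured when the call began, along the tool's axes at that moment; what a row does not reach only later rows make up. A row lasts 1/8 s, in which the tool goes at most 62.5 mm and 10.7 degrees, less where a joint would pass 70% of its speed; a pose out of reach is approached as far as the arm can. A call with a gripper value outside its range is refused whole. OPENING is the closure in counts, from 0 (fully open) to 255 (shut), set as the call begins (- or left out, the last holds). The fingers move at their own pace and stop on an object; FORCE is the grip in N (left out, the last holds). Time passes only in rows, so rows that repeat a pose let the fingers close. It gives the time, the measured TCP pose, the force and the opening at its end, in the units of the state.
- bot.read_state(): the state, without advancing time (a new reading comes with each control period).
- bot.read_camera(name): name is "scene" or "top"; returns a dict with "image" (420x560x3 uint8, red, green, blue), "fovy" (degrees; the focal length in pixels is half the picture's height over the tangent of half this angle, whatever the lens; pixels are square), "cx", "cy" (the principal point, pixels), "k1" (the pictures are not rectified: a ray, as slopes to the right and down, at radius r is drawn at 1 + k1 r^2 times it, then the intrinsics apply), "extrinsics" (4x4, takes a point from camera to world coordinates). Camera axes: x right, y down, z forward; pixel columns grow to the right and rows downward; lengths in m; the calibration is good to about 2 mm. A picture is of the moment at which its call begins. There is no depth.
- bot.finish_job(): hands the job in, once; it reports no verdict.
The state is a dict: "t": time; "joints": joint angles; "dq": joint speeds; "joint_torque": joint torques, N m; "eef_pos": TCP position; "tcp_rot": TCP orientation; "force": force on the tool from outside, world axes, zero at the start; "torque": the same for the moment, N m; "gripper_width": finger opening in m.
Only numpy, scipy, OpenCV 4.12 (cv2) and the standard library are available. Lean on these libraries where they do the work, as an engineer would, in place of code of your own. Each camera call takes 0.05 s, during which the arm holds its last target. There are 200 camera calls.

TASK

The gear wheel on the drive unit's shaft still needs its snap ring. Take the ring pliers from the wooden tool block, put their closed tips into the gap of the open snap ring lying on the bench, squeeze the pliers to their stop to spread it, then lift the ring and slide it over the end of the shaft down to the groove just above the gear's hub, handling it only with the pliers and leaving everything else where it is. Finish while still holding the pliers squeezed, so that the ring stays spread, level and centred round the groove, down at the hub, and does not snap in.

Things in the scene. Friction and masses are not known exactly. Their poses are not given: they have to be found in the camera images.
- pliers: ring pliers, steel with dark grips, standing nose down in the slot of the wooden tool block. Origin on the pivot, 87 mm above the bench at the start; z up along the handles, which lie to either side along y. Squeezing the handles spreads the tips. Jaws 7 mm thick in x, handles 13 mm. Handle tops 86 mm above the pivot, 70 mm apart over their outsides at rest. About 0.16 kg.
- pliers_grip (a point): where to grip: midway between the handles, 75 mm above the pivot. Handles here 63 mm over their outsides at rest, 28 mm at the stop (then parallel). Flat fingers first meet their tops at 70 mm; closing to 64 mm carries the pliers, tips still in reach of the gap. The stop needs about 16 N with the ring, 22 N is sure; being squeezed, the pliers work down up to 4 mm in the fingers.
- pliers_tips (a point): lower end of the two tips, 72 mm below the pivot, 147 mm below the grip point. At rest the two 3.5 mm pins stand side by side, 8 mm over both, 13 mm with the fingers at 64 mm; at the stop each is 19 mm from the middle. The pins are the last 7 mm; the 7 mm wide jaws above them form shoulders.
- pliers_squeeze (a joint): angle between the two halves, rad: 0 at rest (tips together), 0.48 squeezed to the stop.
- tool_block: wooden block 62 x 130 x 80 mm high, holding the pliers in a slot in the middle of its top (30 mm along y, 11 mm along x, 70 mm deep); a small screwdriver and tweezers stand 33 mm out of it, 48 mm to each side along y. Origin under its centre. Lift the pliers straight up, 70 mm.
- ring: open steel snap ring lying flat on the bench, 4 mm thick, inner diameter 40, band 5.5 mm wide, 40 g. Origin at the ring's centre on its underside; x points to the gap, y from end to end. Lugs stick out 34 mm from the centre; the gap between their faces is 16 mm.
- ring_gap (a point): middle of the gap, 29 mm from the ring's centre along its x, at underside height: where the closed tips go down, plane of the pliers across the gap (pliers y along ring y). A V notch in each lug face here (10 mm from the middle at its bottom) catches a pin when the tips spread; friction then carries the ring.
- ring_bore (a point): point of the ring's underside that should lie on the shaft's axis: centre of the widest round opening when fully spread (45 mm across then), 3.7 mm from the ring's centre towards the gap, 25 mm from the gap point.
- ring_left (a joint): how far one arm of the ring is sprung open, rad: 0 relaxed, about 0.22 with the pliers at their stop; at 0.1 the ring would just bind on the shaft.
- ring_right (a joint): the same for the other arm.
- drive: drive unit: grey cast gearbox 140 x 116 mm, with a 105 mm steel gear wheel lying on top, a 68 mm hub, and a 42 mm shaft standing upright from the hub. Origin under the shaft's axis on the bench. Fixed.
- groove (a point): on the shaft's axis at the height of the hub's face, 72 mm above the bench = lower edge of the groove. The groove is 6 mm high and 39 mm across; the ring's underside belongs at this height, resting on the hub or up to 2 mm above it.
- shaft_end (a point): centre of the shaft's top, 21.5 mm above the groove point; the last 3.5 mm are chamfered to 37 mm across.
- bearing: steel bearing, a closed ring 46 mm across and 14 high; leave it alone.
- spacer: small brass sleeve 34 mm across, 10 high; leave it alone.
- screwdriver: screwdriver lying on the bench; leave it alone.
- spanner: spanner lying on the bench; leave it alone.
- pinion: small steel pinion on a stub, 36 mm across, 30 high; leave it alone.
- oil_bottle: white bottle, 100 mm high; leave it alone.
- mug: white mug, 90 mm high; leave it alone.

How it is judged:
On the way:
1. the ring is spread on the pliers and lifted clear of the bench (height (world z) of ring above 0.03 m and value of joint each of ring_left, ring_right above 0.15 rad and contact force between pliers and ring above 2 N and contact force between the fingers and pliers above 3 N), for 0.2 s.
At the end, for the whole second after the job is handed in: Both arms of the ring sprung open over 0.15 rad by the gripped pliers (fingers on pliers over 3 N, pliers on ring over 2 N); its underside 1.5 mm below to 3 mm above the groove's lower edge, its bore within 4 mm of the shaft's axis, level within 0.1 rad, at rest (value of joint each of ring_left, ring_right above 0.15 rad and contact force between pliers and ring above 2 N and contact force between the fingers and pliers above 3 N and z of ring in the frame of groove between -0.0015 and 0.003 m and horizontal distance between ring_bore and groove below 0.004 m and angle between ring's own z axis and vertical below 0.1 rad and linear speed of each of ring, pliers below 0.02 m/s); the arm keeps its last pose, push and grip.
It fails at once if the fingers touch the ring (contact force between the fingers and ring above 1 N).
It fails at once if a bystander is moved more than 15 mm (distance of any of bearing, spacer, screwdriver, spanner, pinion, oil_bottle, mug from where it was at the start of the episode above 0.015 m).
It also fails if it takes over 48 s, if anything falls off the work surface, if the arm or the gripper's body presses on something with over 40 N, if the wrist force passes 120 N, or if a joint passes its speed limit or range.

## Working session

There is one attempt and no reset: what is moved stays moved. The work goes in short steps, Python scripts to look and compute and a shell command to move; the robot and the scene stay as the last step left them, time stands still between calls to the robot, and variables do not carry over. Pictures are saved under pics/ and viewed, about 8 in all and at most 12, crops included, and the job is handed in when it is done.

```bash
mkdir -p pics; cat > h.py <<'E'
import numpy as np, cv2
from plant import bot
def cam(n,save=None):
    c=bot.read_camera(n)
    if save: cv2.imwrite('pics/'+save,c['image'][:,:,::-1])
    return c
def KD(c):
    f=210/np.tan(np.radians(c['fovy'])/2)
    return np.array([[f,0,c['cx']],[0,f,c['cy']],[0,0,1.]]),np.array([c['k1'],0,0,0,0.])
def ray(c,px):
    K,D=KD(c);E=np.array(c['extrinsics'])
    u=cv2.undistortPoints(np.array([[px]],float),K,D)[0,0]
    return E[:3,3],E[:3,:3]@np.array([u[0],u[1],1.])
def onz(c,px,z):
    o,d=ray(c,px);return o+d*(z-o[2])/d[2]
def tri(c1,p1,c2,p2):
    o1,d1=ray(c1,p1);o2,d2=ray(c2,p2)
    s=np.linalg.lstsq(np.c_[d1,-d2],o2-o1,rcond=None)[0]
    a=o1+s[0]*d1;b=o2+s[1]*d2
    return (a+b)/2,np.linalg.norm(a-b)
def proj(c,P):
    K,D=KD(c);E=np.linalg.inv(np.array(c['extrinsics']))
    return cv2.projectPoints(np.atleast_2d(np.array(P,float)),cv2.Rodrigues(E[:3,:3])[0],E[:3,3],K,D)[0][:,0]
E
python3 - <<'E'
from h import *
s=cam('scene','s0.png');t=cam('top','t0.png')
for c in(s,t):print(c['fovy'],c['cx'],c['cy'],c['k1'],np.round(c['extrinsics'],3).tolist())
st=bot.read_state();print(st['tcp_rot'],st['t'],st['gripper_width'],bot.grip_depth)
E
```

```text
48.977152531990825 282.6972747628497 201.94073964799617 -0.05767281125701471 [[0.269, 0.674, -0.688, 1.275], [0.963, -0.182, 0.199, -0.212], [0.009, -0.716, -0.698, 0.876], [0.0, 0.0, 0.0, 1.0]]
43.18547066421694 282.7903719451285 212.85174969917523 -0.12965142245599853 [[-0.009, -0.993, 0.117, 0.342], [-1.0, 0.007, -0.014, 0.001], [0.013, -0.117, -0.993, 1.702], [0.0, 0.0, 0.0, 1.0]]
[[-6.07561913e-04 -9.73245232e-01  2.29768032e-01]
 [-1.82745939e-03  2.29768771e-01  9.73243532e-01]
 [-9.99998146e-01  1.71413956e-04 -1.91816489e-03]] 0.1 0.0853312925822607 0.0187
```

View pics/s0.png

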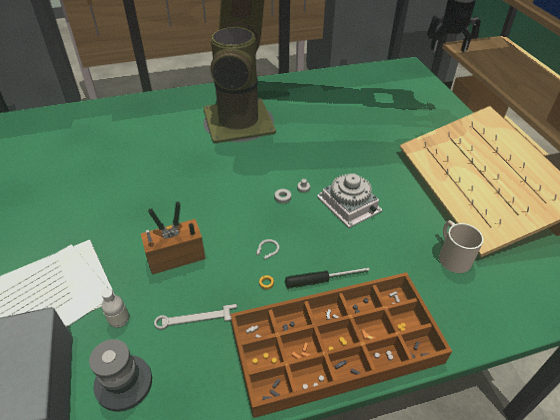

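View pics/t0.png

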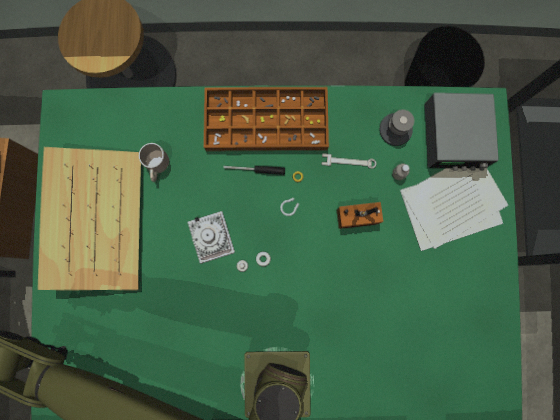

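The pictures show: tool block at scene (173,245) / top (360,214), ring at scene (268,247) / top (289,207), drive at scene (351,195) / top (209,236). I'll enlarge these.

```bash
python3 - <<'E'
import cv2,numpy as np
s=cv2.imread('pics/s0.png');t=cv2.imread('pics/t0.png')
def cr(i,x,y,w,h,k): 
    o=cv2.resize(i[y:y+h,x:x+w],None,fx=k,fy=k,interpolation=cv2.INTER_CUBIC)
    for a in range(-x%10,w,10): cv2.putText(o,str(x+a),(a*k,8),0,.3,(0,255,255));o[10:16,a*k+k//2]=(0,255,255)
    for a in range(-y%10,h,10): cv2.putText(o,str(y+a),(0,a*k+k//2+3),0,.3,(0,255,255));o[a*k+k//2,20:26]=(0,255,255)
    return o
C=np.zeros((600,800,3),np.uint8)
def put(o,x,y): C[y:y+o.shape[0],x:x+o.shape[1]]=o
put(cr(s,138,198,70,80,4),0,0)          #280x320
put(cr(s,250,230,36,36,7),282,0)        #252
put(cr(s,314,164,72,64,3),536,0) 
put(cr(t,334,196,52,38,5),0,325)       #260x190
put(cr(t,274,190,32,32,8),282,325)
put(cr(t,185,205,50,62,5),545,280)
cv2.imwrite('pics/c0.png',C)
E
```

```text
(no output)
```

View pics/c0.png

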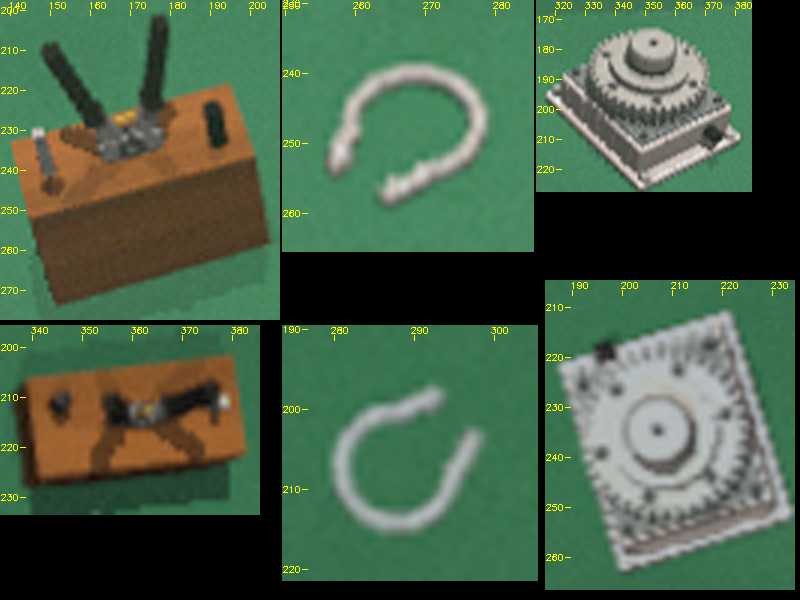

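```bash
cat > fit.py <<'E'
from h import *
from scipy.optimize import minimize
S=8
def render(c,polys,win):
    x,y,w,h=win;m=np.zeros((h*S,w*S),np.uint8)
    for P in polys:
        p=(proj(c,P)-[x,y]+.5)*S-.5
        cv2.fillPoly(m,[np.round(p*16).astype(np.int32)],255,shift=4)
    return cv2.resize(m,(w,h),interpolation=cv2.INTER_AREA)/255.
def T(p,P):
    c,s=np.cos(p[2]),np.sin(p[2]);P=np.asarray(P,float)
    return np.c_[p[0]+c*P[:,0]-s*P[:,1],p[1]+s*P[:,0]+c*P[:,1],P[:,2]]
def ringpolys(p,z):
    a=np.arcsin(11/22.75);th=np.linspace(a,2*np.pi-a,60)
    P=np.r_[np.c_[25.5*np.cos(th),25.5*np.sin(th)],np.c_[20*np.cos(th[::-1]),20*np.sin(th[::-1])]]
    out=[P]+[np.array([[18.5,s*8],[34,s*8],[34,s*14],[22,s*14]]) for s in(1,-1)]
    return [T(p,np.c_[q/1000,np.full(len(q),z)]) for q in out]
def boxpolys(p):
    v=np.array([[x,y,z] for x in(-.031,.031) for y in(-.065,.065) for z in(0,.08)])
    return T(p,v)
def fit(cost,p0,st):
    sim=np.array([p0]+[np.array(p0)+np.eye(3)[i]*st[i] for i in range(3)])
    r=minimize(cost,p0,method='Nelder-Mead',options=dict(initial_simplex=sim,xatol=1e-4,fatol=1e-5));return r.x,r.fun
E
cat > m1.py <<'E'
from fit import *
s=cam('scene');t=cam('top');s['k']=0;
W={0:(246,228,44,42),1:(272,186,34,36)}
obs=[]
for i,c in enumerate((s,t)):
    x,y,w,h=W[i];g=c['image'][y:y+h,x:x+w].astype(float);r=g[:,:,0]
    lo,hi=np.median(r),np.percentile(r,97 if i else 98);obs.append(np.clip((r-lo)/(hi-lo),0,1.2))
def cost(p,use=(0,1)):
    return sum(np.mean((render((s,t)[i],ringpolys(p,.003),W[i])-obs[i])**2) for i in use)
c0=onz(t,(288,207),.003);g=onz(t,(296,201),.003);p0=[c0[0],c0[1],np.arctan2(g[1]-c0[1],g[0]-c0[0])]
for u in((0,1),(0,),(1,)):print('ring',u,np.round(fit(lambda p:cost(p,u),p0,[.006,.006,.2]),4) if 0 else [np.round(v,4) for v in fit(lambda p:cost(p,u),p0,[.006,.006,.2])])
WB={0:(136,205,76,75),1:(330,194,60,44)}
ob=[]
for i,c in enumerate((s,t)):
    x,y,w,h=WB[i];g=c['image'][y:y+h,x:x+w].astype(float);m=(g[:,:,0]>1.15*g[:,:,1]).astype(np.uint8)
    m=cv2.morphologyEx(m,cv2.MORPH_CLOSE,np.ones((9,9)));ob.append(m.astype(float))
def costb(p,use=(0,1)):
    q=0
    for i in use:
        c=(s,t)[i];x,y,w,h=WB[i];hl=cv2.convexHull(proj(c,boxpolys(p)).astype(np.float32))[:,0]
        m=np.zeros((h*S,w*S),np.uint8);cv2.fillPoly(m,[np.round(((hl-[x,y]+.5)*S-.5)*16).astype(np.int32)],255,shift=4)
        q+=np.mean((cv2.resize(m,(w,h),interpolation=cv2.INTER_AREA)/255.-ob[i])**2)
    return q
b0=onz(t,(360,214),.08)
for u in((0,1),(0,),(1,)):print('block',u,[np.round(v,4) for v in fit(lambda p:costb(p,u),[b0[0],b0[1],-.1],[.01,.01,.15])])
A=lambda u,v,x0,y0,ox,oy,k:((u-ox+.5)/k-.5+x0,(v-oy+.5)/k-.5+y0)
hs=[A(50,47,138,198,0,0,4),A(160,19,138,198,0,0,4)];ht=[A(213,387,334,196,0,325,5),A(108,402,334,196,0,325,5)]
print(hs,ht)
for a in(0,1):
  for b in(0,1):
    r=tri(s,hs[a],t,ht[b]);print('handle',a,b,np.round(r[0],4),round(r[1],4))
sp=A(653,43,314,164,536,0,3);tp=A(658,430,185,205,545,280,5)
def dot(c,p):
    u,v=int(round(p[0])),int(round(p[1]));g=c['image'][v-3:v+4,u-3:u+4].sum(2).astype(float)
    w=np.clip(np.median(g)-30-g,0,None);yy,xx=np.mgrid[v-3:v+4,u-3:u+4];return ((w*xx).sum()/w.sum(),(w*yy).sum()/w.sum())
ds,dt=dot(s,sp),dot(t,tp);print(sp,ds,tp,dt)
r=tri(s,ds,t,dt);print('shaft_end',np.round(r[0],4),r[1],onz(s,ds,.0935),onz(t,dt,.0935))
E
python3 m1.py
```

```text
ring (0, 1) [array([ 0.5599, -0.0401, -0.8765]), np.float64(0.0199)]
ring (0,) [array([ 0.5595, -0.041 , -0.8585]), np.float64(0.0079)]
ring (1,) [array([ 0.5604, -0.0398, -0.8596]), np.float64(0.0085)]
block (0, 1) [array([ 0.5286, -0.2648,  0.1075]), np.float64(0.0205)]
block (0,) [array([ 0.5282, -0.2645,  0.1087]), np.float64(0.01)]
block (1,) [array([ 0.5289, -0.2642,  0.1047]), np.float64(0.0091)]
[(150.125, 209.375), (177.625, 202.375)] [(376.2, 208.0), (355.2, 211.0)]
handle 0 0 [ 0.534  -0.2933  0.1758] 0.0002
handle 0 1 [ 0.5267 -0.264   0.1636] 0.0613
handle 1 0 [ 0.5352 -0.2614  0.1912] 0.057
handle 1 1 [ 0.5258 -0.2328  0.1736] 0.0025
(352.6666666666667, 178.0) (np.float64(352.70513833992095), np.float64(177.8300395256917)) (207.2, 234.6) (np.float64(207.05211406096362), np.float64(234.54768928220255))
shaft_end [0.4665 0.2089 0.0934] 0.0010104750659395872 [0.46649598 0.20837521 0.0935    ] [0.46666973 0.20939965 0.0935    ]
```

Both views agree: pliers centre ≈ (0.529,-0.264), yaw 6.5°; ring (0.560,-0.0402), yaw ≈ -49.5°; shaft (0.4665,0.209). I'm moving above the pliers.

```bash
python3 -m pendant '[0,-0.576,-0.786,-19.8, 0,-0.576,-0.786,-19.8, 0,-0.576,-0.786,-19.8, 0,-0.576,-0.786,-19.8, 0,-0.576,-0.786,-19.8, 0,-0.576,-0.786,-19.8, 0,-0.576,-0.786,-19.8, 0,-0.576,-0.786,-19.8, 0,-0.576,-0.786,-19.8, 0,-0.576,-0.786,-19.8, 0,-0.576,-0.786,-19.8, 0,-0.576,-0.786,-19.8, 0,-0.576,-0.786,-19.8, 0,-0.576,-0.786,-19.8, 0,-0.576,-0.786,-19.8, 0,-0.576,-0.786,-19.8, 0,-0.576,-0.786,-19.8, 0,-0.576,-0.786,-19.8, 0,-0.576,-0.786,-19.8, 0,-0.576,-0.786,-19.8]' 0 40
cat > rel.py <<'E'
import sys
from h import *
# target x y z jawangle(deg)
st=bot.read_state();R=np.array(st['tcp_rot']);P=np.array(st['eef_pos'])
a=np.degrees(np.arctan2(R[1,2],R[0,2]))
print('t',round(st['t'],2),'P',P.round(4),'jaw',a.round(2),'w',round(st['gripper_width'],4),'F',np.round(st['force'],1),'down',R[:,0].round(3),'q',np.round(st['joints'],2))
if len(sys.argv)>4:
    x,y,z,j=map(float,sys.argv[1:5]);print('rel',(R.T@(np.array([x,y,z])-P)).round(4),'turn',round(-(j-a),2))
E
python3 rel.py 0.529 -0.264 0.147 96.5
```

```text
t: 2.7
eef_pos: [0.5292, -0.2641, 0.2318]
tcp_rot: [[-0.0, -0.993, -0.115], [-0.001, -0.115, 0.993], [-1.0, 0.0, -0.001]]
force: [0.1, -0.5, -0.1]
gripper_width: 0.0854
t 2.7 P [ 0.5292 -0.2641  0.2318] jaw 96.59 w 0.0854 F [ 0.1 -0.5 -0.1] down [-0.    -0.001 -1.   ] q [-0.55 -0.    1.78 -0.    1.36 -2.24]
rel [0.0848 0.0001 0.0002] turn 0.09
```

```bash
python3 -m pendant '[0.03,0,0,0, 0.06,0,0,0, 0.08,0,0,0, 0.091,0,0,0, 0.091,0,0,0]' 0 40
python3 -m pendant '[0,0,0,0,0,0,0,0,0,0,0,0,0,0,0,0,0,0,0,0,0,0,0,0]' 62 25
python3 -c "
from h import *
cam('scene','s1.png');i=cv2.imread('pics/s1.png')[150:290,110:250];j=cam('top','t1.png');j=cv2.imread('pics/t1.png')[180:250,310:410]
cv2.imwrite('pics/c1.png',np.hstack([cv2.resize(i,None,fx=3,fy=3),cv2.resize(j,(380,420))]))"
```

```text
t: 3.32
eef_pos: [0.529, -0.264, 0.1403]
tcp_rot: [[-0.001, -0.993, -0.115], [-0.001, -0.115, 0.993], [-1.0, 0.001, -0.001]]
force: [-0.3, 0.3, 0.3]
gripper_width: 0.0857
t: 4.08
eef_pos: [0.53, -0.2643, 0.1423]
tcp_rot: [[0.002, -0.993, -0.115], [-0.002, -0.115, 0.993], [-1.0, -0.002, -0.002]]
force: [-0.6, 1.8, 7.2]
gripper_width: 0.0646
```

View pics/c1.png

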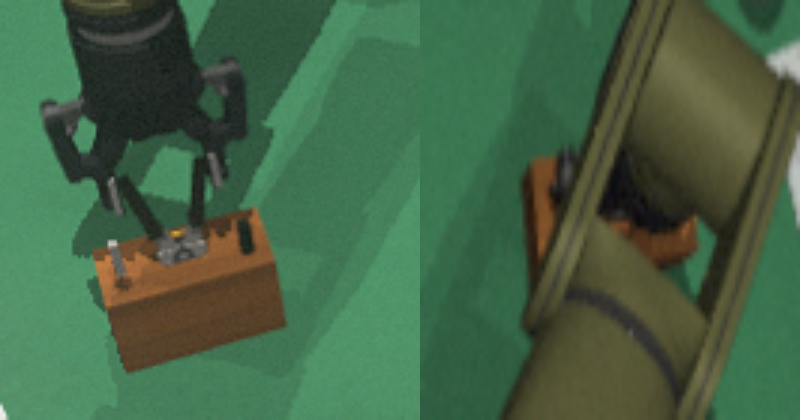

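The picture shows the fingers straddling both handle tops, width 64.6 mm. Lifting.

```bash
python3 -m pendant '[-0.015,0,0,0,-0.03,0,0,0,-0.045,0,0,0,-0.06,0,0,0,-0.08,0,0,0,-0.1,0,0,0,-0.105,0,0,0,-0.105,0,0,0]'
python3 -c "
from h import *
cam('scene','s2.png');i=cv2.imread('pics/s2.png')[130:270,110:250];j=cam('top','t2.png');j=cv2.imread('pics/t2.png')[180:250,310:410]
cv2.imwrite('pics/c2.png',np.hstack([cv2.resize(i,None,fx=4,fy=4)]))"; python3 rel.py
```

```text
t: 5.18
eef_pos: [0.5299, -0.2642, 0.2478]
tcp_rot: [[0.003, -0.993, -0.115], [-0.002, -0.115, 0.993], [-1.0, -0.002, -0.003]]
force: [0.2, -0.3, -2.0]
gripper_width: 0.0648
t 5.28 P [ 0.5294 -0.2638  0.2463] jaw 96.6 w 0.0646 F [-0.1  0.4 -2.3] down [ 0.    -0.001 -1.   ] q [-0.55 -0.01  1.77 -0.    1.39 -2.24]
```

View pics/c2.png

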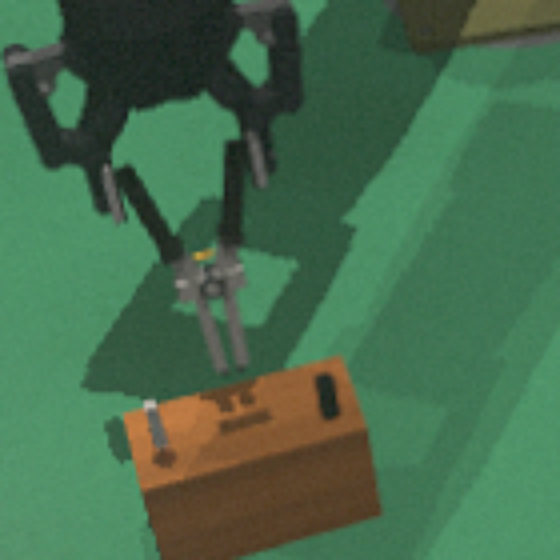

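```bash
python3 - <<'E'
from h import *
s=cam('scene');o,d=ray(s,(167.75,221.6))
for n,v in((0,.5294),(1,-.2638)):
    print((o+d*(v-o[n])/d[n]).round(4))
E
python3 rel.py 0.5787 -0.0623 0.286 40.4
```

```text
[ 0.5294 -0.2638  0.1248]
[ 0.5292 -0.2638  0.1246]
t 5.33 P [ 0.5293 -0.2638  0.2461] jaw 96.6 w 0.0647 F [-0.3  0.  -1.9] down [ 0.    -0.001 -1.   ] q [-0.55 -0.01  1.77 -0.    1.39 -2.24]
rel [-0.0401 -0.0722  0.1944] turn 56.2
```

```bash
python3 -m pendant '[-0.04,0,0,0, -0.04,-0.02,0.05,10, -0.04,-0.035,0.09,20, -0.04,-0.05,0.13,30, -0.04,-0.062,0.165,40, -0.04,-0.072,0.194,50, -0.04,-0.072,0.194,56.2, 0,-0.072,0.194,56.2, 0.03,-0.072,0.194,56.2, 0.06,-0.072,0.194,56.2, 0.09,-0.072,0.194,56.2, 0.09,-0.072,0.194,56.2, 0.09,-0.072,0.194,56.2]'
python3 -c "
from h import *
cam('scene','s3.png');i=cv2.imread('pics/s3.png')[200:280,230:310];j=cam('top','t3.png');j=cv2.imread('pics/t3.png')[180:240,250:330]
cv2.imwrite('pics/c3.png',np.hstack([cv2.resize(i,None,fx=6,fy=6,interpolation=2),cv2.resize(j,(320,240))[:, :].repeat(2,0)]))"; python3 rel.py 0.5787 -0.0623 0.156 40.4
```

```text
t: 6.95
eef_pos: [0.579, -0.063, 0.1567]
tcp_rot: [[0.001, -0.648, 0.762], [-0.001, 0.762, 0.648], [-1.0, -0.001, 0.0]]
force: [-0.2, -0.8, -0.9]
gripper_width: 0.0646
t 7.05 P [ 0.5797 -0.0631  0.1579] jaw 40.4 w 0.0647 F [ 0.2 -0.3 -1.4] down [ 0.003 -0.002 -1.   ] q [-0.2   0.03  1.87 -0.    1.23 -0.9 ]
rel [ 0.0019  0.0013 -0.0002] turn -0.0
```

View pics/c3.png

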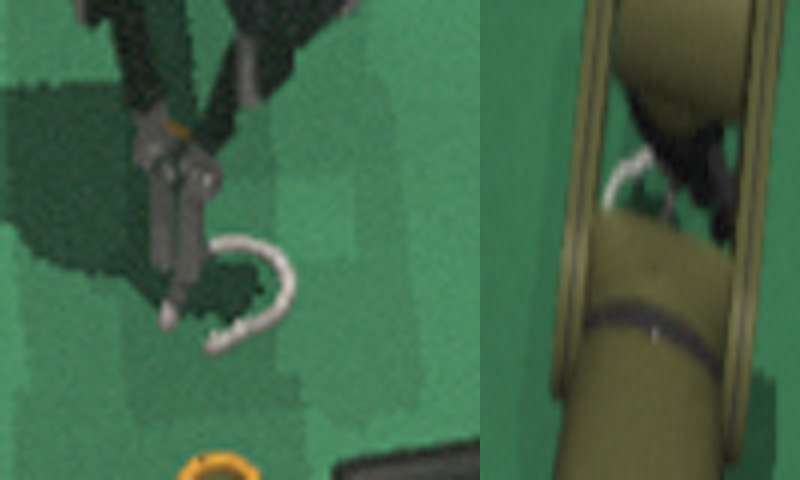

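```bash
python3 - <<'E'
from h import *
s=cam('scene');st=bot.read_state();P=np.array(st['eef_pos']);R=np.array(st['tcp_rot'])
for L in(.1215,.126,.114):
  for w in(.0047,-.0047):
    q=P+R[:,0]*L+R[:,2]*w; print(L,w,((proj(s,q)[0]-[230,200]+.5)*6-.5).round(0),q.round(4))
im=s['image'][200:280,230:310]
cv2.imwrite('pics/c4.png',cv2.convertScaleAbs(cv2.resize(im[20:60,10:60,::-1],None,fx=15,fy=15,interpolation=2),alpha=1.6))
E
```

```text
0.1215 0.0047 [199. 284.] [ 0.5836 -0.0602  0.0364]
0.1215 -0.0047 [180. 274.] [ 0.5765 -0.0663  0.0364]
0.126 0.0047 [199. 292.] [ 0.5836 -0.0602  0.0319]
0.126 -0.0047 [180. 281.] [ 0.5765 -0.0663  0.0319]
0.114 0.0047 [199. 272.] [ 0.5836 -0.0602  0.0439]
0.114 -0.0047 [179. 262.] [ 0.5764 -0.0663  0.0439]
```

View pics/c4.png

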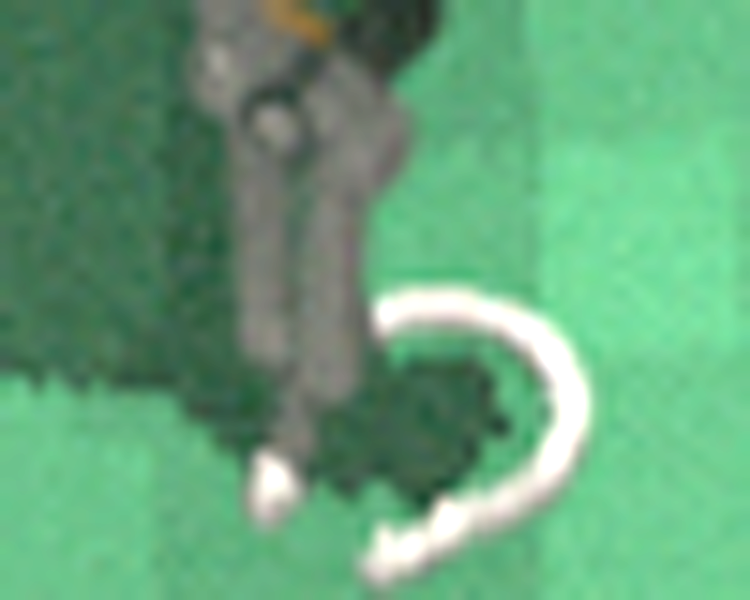

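```bash
python3 -m pendant '[0,0,0,0,0,0,0,0]'; python3 - <<'E'
from h import *
im=np.mean([cam('scene')['image'].astype(float) for _ in range(6)],0);s=cam('scene')
st=bot.read_state();P=np.array(st['eef_pos']);R=np.array(st['tcp_rot']);print(P.round(4))
r=im[:,:,0]/im[:,:,1]
print('cols',list(range(252,272)))
for v in range(224,256):print(v,''.join('%4d'%(100*a) for a in r[v,252:272]),'|',''.join('%4d'%a for a in im[v,252:272,0]))
for L in(.0555,.09,.1205,.1275):print(L,[proj(s,P+R[:,0]*L+R[:,2]*w)[0].round(1).tolist() for w in(-.0065,-.00475,.00475,.0065)])
E
```

```text
t: 7.35
eef_pos: [0.5802, -0.0632, 0.1589]
tcp_rot: [[0.005, -0.648, 0.762], [-0.002, 0.762, 0.648], [-1.0, -0.005, 0.002]]
force: [-0.1, -0.3, -1.3]
gripper_width: 0.0649
[ 0.5796 -0.0631  0.1578]
cols [252, 253, 254, 255, 256, 257, 258, 259, 260, 261, 262, 263, 264, 265, 266, 267, 268, 269, 270, 271]
224   76  96  99  99 100  96  97  90  79  91  94  96  90  87  64  53  51  52  52  55 |   51  73  88  83  76  72  70  50  37  55  71  66  50  38  35  49  55  57  56  59
225   77  98  99  97  96  94  89  78  90  94  97  98  96  90  57  52  51  54  54  54 |   51  75  83  82  72  64  48  35  50  69  72  75  69  53  50  56  56  59  58  56
226   70  87  99  97  90  86  84  87  94  97  97  97  97  98  79  62  52  53  55  54 |   46  63  83  80  52  48  44  49  70  73  72  73  71  69  70  65  57  57  59  58
227   56  68  83  93  86  95  98  92  94  96  97  96  95  97  99  73  54  55  54  53 |   33  44  60  70  46  70  82  61  62  76  81  71  70  76  77  68  58  59  58  55
228   55  57  60  86  90  99  98  94  91  94  99  96  96  99  99  76  54  54  53  55 |   32  33  36  63  57  76  90  71  56 
[... 4165 characters left out ...]
61  61  61  58  96 141 128 104  67  57  55  52  61  58  53  36  28 138 136 141
254   55  55  52  52  73  99  98  69  53  54  56  53  52  61  52  60  86 101 102 101 |   61  62  58  59  76 113 100  73  58  61  64  58  57  72  58  63  98 177 176 146
255   54  55  53  53  54  68  68  56  53  53  53  52  50  94  86  94  98 101 102  93 |   60  62  59  60  59  74  72  62  59  59  58  57  54 142 118 144 150 167 156 108
0.0555 [[258.2, 226.0], [258.8, 226.3], [262.2, 228.1], [262.8, 228.4]]
0.09 [[258.6, 236.1], [259.2, 236.4], [262.5, 238.2], [263.1, 238.5]]
0.1205 [[258.9, 244.6], [259.5, 245.0], [262.8, 246.7], [263.4, 247.0]]
0.1275 [[259.0, 246.5], [259.6, 246.9], [262.8, 248.6], [263.4, 248.9]]
```

```bash
cat > jf.py <<'E'
from fit import *
def boxes(P,R,d,up,parts):
    o=P+R[:,1]*d[0]+R[:,2]*d[1]-R[:,0]*d[2]
    out=[]
    for l0,l1,w0,w1,hw,t in parts:
        for sg in(1,-1):
            v=[o+R[:,0]*l+R[:,2]*(sg*(w0 if l==l0 else w1)+a)+R[:,1]*b for l in(l0,l1) for a in(-hw,hw) for b in(-t,t)]
            out.append(np.array(v))
    return out
def mask(c,bs,win):
    x,y,w,h=win;m=np.zeros((h*S,w*S),np.uint8)
    for b in bs:
        hl=cv2.convexHull(proj(c,b).astype(np.float32))[:,0]
        cv2.fillPoly(m,[np.round(((hl-[x,y]+.5)*S-.5)*16).astype(np.int32)],255,shift=4)
    return cv2.resize(m,(w,h),interpolation=cv2.INTER_AREA)/255.
def run(c,im,P,R,win,pins,L=.1275,ws=.0065,free=2,ign=None):
    x,y,w,h=win;g=im[y:y+h,x:x+w].astype(float);r=g[:,:,0]/g[:,:,1];ob=np.clip((r-.56)/.4,0,1)
    W=np.ones((h,w)) if ign is None else ign
    parts=[(L-.055,L-.007,ws-.001,ws,.0035,.0035)]+([(L-.007,L,ws-.0018,ws-.0018,.00175,.00175)] if pins else [])
    f=lambda d:np.mean(W*(mask(c,boxes(P,R,d if len(d)==3 else [*d,0],0,parts),win)-ob)**2)
    r=minimize(f,np.zeros(free),method='Nelder-Mead',options=dict(initial_simplex=np.r_[np.zeros((1,free)),np.eye(free)*.006],xatol=1e-5,fatol=1e-6))
    return (r.x*1000).round(2),round(r.fun,4)
E
python3 - <<'E'
from jf import *
s=cam('scene');ims=[cam('scene')['image'].astype(float) for _ in range(4)];im=np.mean(ims,0)
Ps=[];
st=bot.read_state();P=np.array([.5796,-.0631,.1579]);a=np.radians(40.4)
Rz=lambda a:np.array([[0,-np.sin(a),np.cos(a)],[0,np.cos(a),np.sin(a)],[-1,0,0.]])
print(np.array(st['eef_pos']).round(4))
win=(250,231,18,19);ig=np.ones((19,18));ig[:,14:]=0;ig[14:,:9]=0
for fr in(2,3):
  for pins in(0,1):print('now',fr,pins,run(s,im,P,Rz(a),win,pins,free=fr,ign=ig))
i2=cv2.imread('pics/s2.png')[:,:,::-1]
P2=np.array([.5294,-.2638,.2463])
for fr in(2,3):
  for pins in(0,1):print('s2',fr,pins,run(s,i2,P2,Rz(np.radians(96.6)),(154,206,26,18),pins,free=fr))
E
```

```text
[ 0.5796 -0.0631  0.1578]
now 2 0 (array([ 1.71, -5.68]), np.float64(0.0342))
now 2 1 (array([ 1.58, -5.69]), np.float64(0.0284))
now 3 0 (array([-1.47, -3.3 ,  4.31]), np.float64(0.0337))
now 3 1 (array([-0.4 , -4.22,  3.29]), np.float64(0.0281))
s2 2 0 (array([ 0.74, -0.27]), np.float64(0.0376))
s2 2 1 (array([ 2.26, -0.22]), np.float64(0.0364))
s2 3 0 (array([-2.93, -0.42,  3.55]), np.float64(0.0372))
s2 3 1 (array([-0.49, -0.35,  4.16]), np.float64(0.0358))
```

```bash
python3 -m pendant '[0.01,0.001,0.003,0,0.02,0.001,0.003,0,0.02,0.001,0.003,0,0.02,0.001,0.003,0]'; python3 - <<'E'
from jf import *
cs=[cam('scene') for _ in range(4)];im=np.mean([c['image'].astype(float) for c in cs],0);s=cs[0]
P=np.mean([bot.read_state()['eef_pos']],0);R=np.array(bot.read_state()['tcp_rot']);print(P.round(4))
win=(250,239,20,14)
for fr in(2,3):print(run(s,im,P,R,win,0,free=fr))
t=np.mean([cam('top')['image'].astype(float) for _ in range(4)],0)
o=cv2.resize(np.clip(im[228:264,245:285,::-1]*1.5,0,255).astype(np.uint8),None,fx=14,fy=14,interpolation=2)
gs=proj(s,[[.5783,-.0631,0],[.5783,-.0631,.004],*[[.5783+q*.762,-.0631+q*.648,.004] for q in(-.008,.008)]])
for g in gs:cv2.circle(o,tuple(((g-[245,228]+.5)*14).astype(int)),3,(0,0,255),1)
o2=cv2.resize(np.clip(t[190:225,274:304,::-1]*1.5,0,255).astype(np.uint8),(240,280),interpolation=2)
C=np.zeros((504,800,3),np.uint8);C[:,:560]=o;C[:280,560:]=o2;cv2.imwrite('pics/c5.png',C)
E
```

```text
t: 8.45
eef_pos: [0.5813, -0.0604, 0.1376]
tcp_rot: [[0.003, -0.648, 0.762], [-0.001, 0.762, 0.648], [-1.0, -0.003, 0.001]]
force: [0.3, -1.0, -2.0]
gripper_width: 0.0646
[ 0.5816 -0.0605  0.1383]
(array([-3.34, -2.06]), np.float64(0.0745))
(array([-1.49, -3.45, -2.43]), np.float64(0.0766))
```

View pics/c5.png

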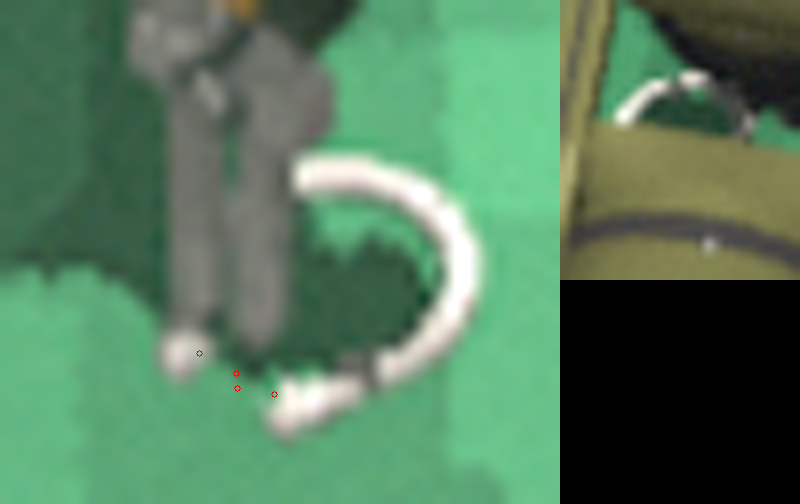

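```bash
python3 - <<'E'
from jf import *
cs=[cam('scene') for _ in range(4)];im=np.mean([c['image'].astype(float) for c in cs],0);s=cs[0]
P=np.array([.5815,-.0604,.138]);R=np.array(bot.read_state()['tcp_rot']);print(bot.read_state()['eef_pos'])
win=(252,238,17,17);x,y,w,h=win
ig=(im[y:y+h,x:x+w,0]<95).astype(float);ig=cv2.erode(ig,np.ones((3,3)));ig[11:,:7]=0
for pins in(0,1):
  for fr in(2,3):print(pins,fr,run(s,im,P,R,win,pins,free=fr,ign=ig))
r=im[:,:,0]/im[:,:,1]
for v in range(246,257):print(v,''.join('%4d'%(100*a) for a in r[v,252:272]),'|',''.join('%4d'%a for a in im[v,252:272,0]))
for L in(.1205,.1275):print(L,[proj(s,P+R[:,0]*L+R[:,2]*w+R[:,1]*b)[0].round(1).tolist() for w in(-.0065,-.00475,.00475,.0065) for b in(-.0035,.0035)])
E
```

```text
[ 0.58134822 -0.06042261  0.13788666]
0 2 (array([ 1.14, -5.54]), np.float64(0.0142))
0 3 (array([-3.01, -2.25,  5.84]), np.float64(0.0139))
1 2 (array([ 3.06, -6.49]), np.float64(0.0127))
1 3 (array([-2.37, -2.7 ,  7.81]), np.float64(0.0122))
246   61  56  63  59  59  86  97  99  96  85  96  98  99  89  65  57  61  59  58  62 |   38  32  39  35  35  65  81  85  70  61  79  81  78  62  41  35  37  35  36  38
247   57  55  61  55  56  85  96  97  97  91  97  97  99  87  59  58  59  59  60  57 |   39  31  36  31  33  64  78  83  73  66  78  81  82  62  36  36  37  37  37  35
248   54  56  58  56  60  84  96  97  95  89  97  97  99  87  63  59  58  60  60  53 |   56  54  40  33  36  60  80  84  72  68  79  82  84  63  39  35  36  37  38  33
249   53  54  56  56  55  83  97  98  94  88  95  99 100  86  61  60  56  53  62  59 |   60  63  58  38  32  62  77  82  68  64  79  81  85  61  38  38  34  32  40  36
250   55  53  54  54  58  90  98  95  87  86  96  96 101  82  62  54  55  59  56  56 |   63  61  62  55  41  66  73  67  52  60  80  84  84  56  40  32  34  37  36  34
251   53  56  54
[... 563 characters left out ...]
7  97  97 |   61  61  59  58  77 115 100  73  60  54  39  36  47  54  47  65  50  70  74  71
255   54  54  53  54  55  68  65  56  54  52  55  52  49  97  88  94  99 100 102  93 |   60  60  59  59  61  74  70  63  61  60  56  51  54 143 119 145 138 137 118  73
256   56  55  54  55  53  51  53  54  54  54  53  60  70 100 100 101 102 102  94  65 |   63  62  62  62  59  57  60  61  61  61  60  72  86 166 168 178 151 129 107  65
0.1205 [[259.6, 251.3], [261.3, 249.4], [260.2, 251.6], [261.9, 249.7], [263.4, 253.3], [265.1, 251.5], [264.0, 253.6], [265.7, 251.8]]
0.1275 [[259.7, 253.1], [261.4, 251.3], [260.3, 253.5], [262.0, 251.6], [263.5, 255.2], [265.1, 253.3], [264.0, 255.5], [265.7, 253.6]]
```

The picture shows lug faces near (199,353) and (275,394), with the jaws centred on the gap between them (mid ≈ (229,300), aligned after perspective lean). Descending gently.

```bash
python3 -m pendant '[0.004,0,0,0,0.008,0,0,0,0.009,0,0,0,0.009,0,0,0,0.009,0,0,0]'; python3 -m pendant '[0.0015,0,0,0,0.0015,0,0,0]';  python3 rel.py
```

```text
t: 9.68
eef_pos: [0.5839, -0.0607, 0.132]
tcp_rot: [[0.01, -0.648, 0.762], [-0.002, 0.762, 0.648], [-1.0, -0.008, 0.006]]
force: [1.2, 0.7, 7.2]
gripper_width: 0.0645
t: 9.93
eef_pos: [0.585, -0.0609, 0.1319]
tcp_rot: [[0.012, -0.648, 0.762], [-0.003, 0.762, 0.648], [-1.0, -0.01, 0.008]]
force: [0.1, 0.1, 6.8]
gripper_width: 0.0647
t 9.93 P [ 0.585  -0.0609  0.1319] jaw 40.39 w 0.0647 F [0.1 0.1 6.8] down [ 0.012 -0.003 -1.   ] q [-0.19  0.06  1.89 -0.    1.18 -0.9 ]
```

```bash
python3 -m pendant '[-0.008,0,0,0,-0.008,0,0,0,-0.008,0,0,0]'; cat > m2.py <<'E'
from jf import *
cs=[cam('scene') for _ in range(4)];im=np.mean([c['image'].astype(float) for c in cs],0);s=cs[0]
P=np.array(bot.read_state()['eef_pos']);R=np.array(bot.read_state()['tcp_rot']);print(P.round(4),R[:,0].round(3))
win=(250,238,20,19);x,y,w,h=win
ig=(im[y:y+h,x:x+w,0]<95).astype(float);ig=cv2.erode(ig,np.ones((3,3)));ig[11:,:7]=0
for fr in(2,3):print('jaws',fr,run(s,im,P,R,win,1,L=.128,free=fr,ign=ig))
W=(246,228,44,42);x,y,w,h=W;g=im[y:y+h,x:x+w,0]
o=np.clip((g-60)/110,0,1.1);ww=np.ones((h,w));ww[:24,:20]=0
f=lambda p:np.mean(ww*(render(s,ringpolys(p,.003),W)-o)**2)
p,e=fit(f,[.5597,-.0405,-.86],[.006,.006,.2]);print('ring',p.round(4),e)
gp=np.array([p[0]+.029*np.cos(p[2]),p[1]+.029*np.sin(p[2]),0]);print('gap rel TCP in tool',(R.T@(gp-P)).round(4))
E
python3 m2.py
```

```text
t: 10.3
eef_pos: [0.5843, -0.0607, 0.139]
tcp_rot: [[0.011, -0.648, 0.762], [-0.002, 0.762, 0.648], [-1.0, -0.009, 0.007]]
force: [-0.9, -0.4, -2.1]
gripper_width: 0.0645
[ 0.5845 -0.0608  0.1393] [ 0.011 -0.003 -1.   ]
jaws 2 (array([ 4.43, -9.47]), np.float64(0.0141))
jaws 3 (array([ 0.61, -6.75,  5.81]), np.float64(0.0137))
ring [ 0.5599 -0.0405 -0.873 ] 0.01047166607680697
gap rel TCP in tool [ 0.1392  0.0037 -0.0068]
```

```bash
python3 -m pendant '[0,-0.0003,0.0023,0,0,-0.0003,0.0023,0,0.004,-0.0003,0.0023,0,0.007,-0.0003,0.0023,0,0.009,-0.0003,0.0023,0,0.009,-0.0003,0.0023,0]';  python3 rel.py
```

```text
t: 11.25
eef_pos: [0.5863, -0.0595, 0.1299]
tcp_rot: [[0.011, -0.648, 0.762], [-0.002, 0.762, 0.648], [-1.0, -0.009, 0.007]]
force: [1.0, -0.1, -2.5]
gripper_width: 0.0648
t 11.25 P [ 0.5863 -0.0595  0.1299] jaw 40.39 w 0.0648 F [ 1.  -0.1 -2.5] down [ 0.011 -0.002 -1.   ] q [-0.19  0.07  1.89 -0.    1.18 -0.9 ]
```

```bash
python3 m2.py; python3 - <<'E'
from h import *
im=np.mean([cam('scene')['image'].astype(float) for _ in range(4)],0)
cv2.imwrite('pics/c6.png',cv2.resize(np.clip(im[232:264,245:285,::-1]*1.7,0,255).astype(np.uint8),None,fx=16,fy=16,interpolation=2))
E
```

```text
[ 0.5867 -0.0596  0.1304] [ 0.012 -0.003 -1.   ]
jaws 2 (array([  7.3 , -12.19]), np.float64(0.0465))
jaws 3 (array([ 2.97, -8.58,  7.46]), np.float64(0.0447))
ring [ 0.5597 -0.0404 -0.8786] 0.016057498803594004
gap rel TCP in tool [ 0.1303  0.0043 -0.0094]
```

View pics/c6.png

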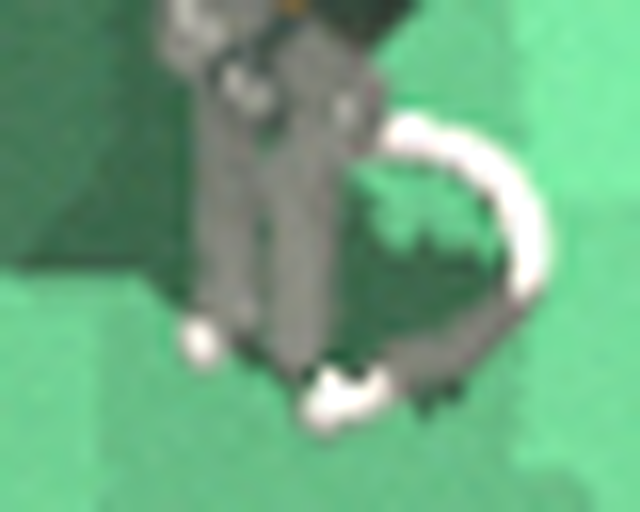

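Jaws sit between the two lugs (near (200,340) and (340,400)), no contact force: tips are in the gap. Squeezing in stages.

```bash
python3 -m pendant '[0,0,0,0,0,0,0,0,0,0,0,0,0,0,0,0]' 85 25;python3 -m pendant '[0,0,0,0,0,0,0,0,0,0,0,0,0,0,0,0]' 105 25; python3 rel.py
```

```text
t: 12.15
eef_pos: [0.5873, -0.0597, 0.1314]
tcp_rot: [[0.013, -0.648, 0.762], [-0.003, 0.762, 0.648], [-1.0, -0.011, 0.008]]
force: [0.6, -0.1, 4.8]
gripper_width: 0.0572
t: 12.65
eef_pos: [0.5883, -0.0599, 0.1329]
tcp_rot: [[0.016, -0.648, 0.762], [-0.003, 0.762, 0.648], [-1.0, -0.013, 0.01]]
force: [0.4, -0.4, 6.9]
gripper_width: 0.0505
t 12.65 P [ 0.5883 -0.0599  0.1329] jaw 40.39 w 0.0505 F [ 0.4 -0.4  6.9] down [ 0.016 -0.003 -1.   ] q [-0.19  0.07  1.88 -0.    1.18 -0.9 ]
```

```bash
python3 -m pendant '[-0.001,0,0,0,-0.001,0,0,0,-0.001,0,0,0,-0.001,0,0,0]' 130 25;python3 -m pendant '[-0.001,0,0,0,-0.002,0,0,0,-0.002,0,0,0,-0.002,0,0,0]' 155 25; python3 -m pendant '[-0.001,0,0,0,-0.002,0,0,0,-0.002,0,0,0,-0.002,0,0,0]' 200 25; python3 rel.py
```

```text
t: 13.15
eef_pos: [0.5888, -0.0603, 0.135]
tcp_rot: [[0.017, -0.648, 0.761], [-0.004, 0.762, 0.648], [-1.0, -0.014, 0.01]]
force: [-1.0, -0.9, 7.5]
gripper_width: 0.042
t: 13.65
eef_pos: [0.5887, -0.0603, 0.1368]
tcp_rot: [[0.017, -0.648, 0.762], [-0.004, 0.762, 0.648], [-1.0, -0.014, 0.01]]
force: [-0.3, -0.6, 4.5]
gripper_width: 0.0336
t: 14.15
eef_pos: [0.5881, -0.0601, 0.1379]
tcp_rot: [[0.015, -0.648, 0.762], [-0.004, 0.762, 0.648], [-1.0, -0.013, 0.009]]
force: [0.9, -0.7, -1.2]
gripper_width: 0.0297
t 14.15 P [ 0.5881 -0.0601  0.1379] jaw 40.4 w 0.0297 F [ 0.9 -0.7 -1.2] down [ 0.015 -0.004 -1.   ] q [-0.19  0.06  1.88 -0.    1.18 -0.9 ]
```

```bash
python3 -m pendant '[0,0,0,0,0,0,0,0,0,0,0,0]' 255 32; python3 - <<'E'
from h import *
im=np.mean([cam('scene')['image'].astype(float) for _ in range(4)],0)
cv2.imwrite('pics/c7.png',cv2.resize(np.clip(im[222:264,240:290,::-1]*1.7,0,255).astype(np.uint8),None,fx=13,fy=13,interpolation=2))
E
python3 rel.py
```

```text
t: 14.52
eef_pos: [0.588, -0.0601, 0.1379]
tcp_rot: [[0.015, -0.648, 0.762], [-0.004, 0.762, 0.648], [-1.0, -0.013, 0.009]]
force: [-0.3, -1.0, 0.6]
gripper_width: 0.0291
t 14.72 P [ 0.588  -0.0601  0.1379] jaw 40.4 w 0.0294 F [-0.8  0.1 -0.4] down [ 0.015 -0.004 -1.   ] q [-0.19  0.06  1.88 -0.    1.18 -0.9 ]
```

View pics/c7.png

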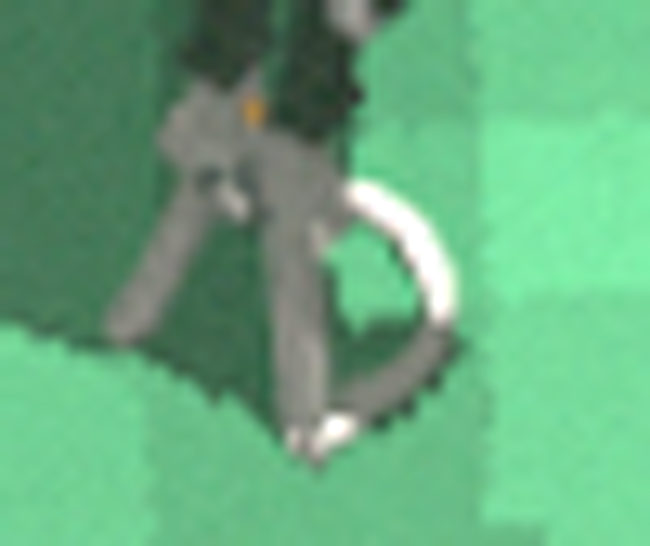

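```bash
python3 - <<'E'
from h import *
s=cam('scene');st=bot.read_state();P=np.array(st['eef_pos']);R=np.array(st['tcp_rot'])
f=lambda q:((proj(s,q)[0]-[240,222]+.5)*13).round(0).tolist()
for L in(.125,.132,.136):
  for w in(.019,-.019):
    q=P+R[:,0]*L+R[:,2]*w; print(L,w,q.round(4),f(q))
# spread ring, gap at tips, z .002
G=P+R[:,0]*.134
for sg in(1,-1):
  for ang in(20,40,60,90,120,150,180):
    a=np.radians(ang);v=G+R[:,1]*(.025)-R[:,1]*.0255*np.cos(a)+R[:,2]*sg*.0255*np.sin(a);print(sg,ang,f(v))
  print('lug outer',f(G-R[:,1]*.004+R[:,2]*sg*.022))
im=s['image']
r=im[:,:,0]/im[:,:,1].astype(float)
for v in range(236,262):print(v,''.join('%4d'%(100*a) for a in r[v,242:266]),'|',''.join('%4d'%a for a in im[v,242:266,0]))
E
```

```text
0.125 0.019 [ 0.6044 -0.0482  0.0131] [396.0, 484.0]
0.125 -0.019 [ 0.5755 -0.0729  0.0127] [229.0, 394.0]
0.132 0.019 [ 0.6045 -0.0483  0.0061] [397.0, 508.0]
0.132 -0.019 [ 0.5756 -0.0729  0.0057] [230.0, 419.0]
0.136 0.019 [ 0.6046 -0.0483  0.0021] [397.0, 522.0]
0.136 -0.019 [ 0.5757 -0.0729  0.0017] [231.0, 433.0]
1 20 [355.0, 487.0]
1 40 [402.0, 490.0]
1 60 [449.0, 480.0]
1 90 [503.0, 444.0]
1 120 [526.0, 393.0]
1 150 [513.0, 341.0]
1 180 [468.0, 301.0]
lug outer [398.0, 537.0]
-1 20 [278.0, 446.0]
-1 40 [259.0, 413.0]
-1 60 [256.0, 377.0]
-1 90 [281.0, 327.0]
-1 120 [334.0, 293.0]
-1 150 [403.0, 284.0]
-1 180 [468.0, 301.0]
lug outer [205.0, 432.0]
236   55  60  54  63  62  56  51  58  63  52  58  78  91  92  95  98  97  84  98  96  98  97  95 100 |   38  42  38  46  46  39  35  43  47  37  38  51  65  59  64  86  65  50  73  76  77  72  77  72
237   55  61  58  66  58  56  57  63  55  54  63  94  93  93  93 101 100  95  92  94  97  98 101  96 |   40  44  43  51  43  41  40  48  40  40  38  68  73  68  67  81  92  57  64  74  76  75  76  72
238   58  64  54  56  67  52  57  60
[... 4063 characters left out ...]
5 |   68  67  69  65  63  62  67  64  63  63  62  59  63  63  62  60  60  61  60  62  66  60  55  60
259   52  57  53  57  51  56  55  52  53  53  57  54  54  50  55  54  57  55  58  59  54  55  53  57 |   64  71  65  69  62  69  67  64  66  63  62  61  59  55  62  62  66  63  65  67  61  62  59  65
260   53  54  54  56  54  53  54  54  54  53  55  56  49  55  54  53  56  55  50  54  51  55  55  53 |   65  67  66  70  69  65  67  66  68  62  63  64  53  63  62  61  61  62  56  61  57  62  61  61
261   56  53  54  53  55  54  52  56  56  55  50  56  56  58  52  54  55  55  54  54  57  56  54  56 |   71  66  68  64  67  67  65  68  69  67  55  63  64  66  58  61  62  62  60  61  65  63  61  63
```

The picture shows the right pin at the near lug (310,440), but the left jaw ends at (120,335) with no lug there. The pliers have tilted in their plane and the left pin missed the ring. I'll release, lift clear, straighten the pliers by a hard squeeze in the air, and retry.

```bash
python3 -m pendant '[0,0,0,0,0,0,0,0,0,0,0,0,0,0,0,0,0,0,0,0]' 62 25; python3 -m pendant '[-0.01,0,0,0,-0.025,0,0,0,-0.04,0,0,0,-0.05,0,0,0,-0.05,0,0,0]';python3 -m pendant '[0,0,0,0,0,0,0,0,0,0,0,0,0,0,0,0,0,0,0,0,0,0,0,0,0,0,0,0]' 255 80;  python3 rel.py
cat > prof.py <<'E'
from h import *
import sys
cs=[cam('scene') for _ in range(3)];im=np.mean([c['image'].astype(float) for c in cs],0);s=cs[0]
cv2.imwrite('pics/'+sys.argv[1],im[:,:,::-1])
st=bot.read_state();P=np.array(st['eef_pos']);R=np.array(st['tcp_rot'])
r=im[:,:,0]/im[:,:,1];m=(r>.78)
for L in(.06,.075,.09,.105,.12,.13):
    c=proj(s,P+R[:,0]*L)[0];v=int(round(c[1]));xs=[x for x in range(int(c[0])-16,int(c[0])+17) if m[v,x]]
    print('L',L,'axis',c.round(1),'gray cols',xs)
E
python3 prof.py p1.png
```

```text
t: 15.4
eef_pos: [0.588, -0.06, 0.1379]
tcp_rot: [[0.015, -0.648, 0.761], [-0.004, 0.762, 0.648], [-1.0, -0.013, 0.009]]
force: [0.2, -0.3, -2.2]
gripper_width: 0.0645
t: 16.02
eef_pos: [0.5881, -0.06, 0.1897]
tcp_rot: [[0.018, -0.648, 0.762], [-0.004, 0.762, 0.648], [-1.0, -0.015, 0.011]]
force: [-0.0, 1.0, -1.2]
gripper_width: 0.0643
t: 16.9
eef_pos: [0.5881, -0.06, 0.1897]
tcp_rot: [[0.018, -0.648, 0.762], [-0.004, 0.762, 0.648], [-1.0, -0.015, 0.011]]
force: [0.2, 0.5, -2.3]
gripper_width: 0.0244
t 16.9 P [ 0.5881 -0.06    0.1897] jaw 40.4 w 0.0244 F [ 0.2  0.5 -2.3] down [ 0.018 -0.004 -1.   ] q [-0.19  0.01  1.84 -0.    1.27 -0.9 ]
L 0.06 axis [262.4 221.6] gray cols [255, 256, 257, 258, 259, 260, 261, 262, 263, 264, 265, 266, 267]
L 0.075 axis [262.6 226.3] gray cols [254, 255, 256, 257, 258, 259, 260, 262, 263, 264, 265, 266, 267]
L 0.09 axis [262.7 230.9] gray cols [253, 254, 255, 256, 263, 264, 265, 266]
L 0.105 axis [262.9 235.4] gray cols [251, 252, 253, 254, 264, 265, 266, 267]
L 0.12 axis [263.  239.8] gray cols [264, 265, 266, 267, 268, 269, 270, 271, 272, 273]
L 0.13 axis [263.1 242.7] gray cols [259, 260, 261, 262, 263, 265, 266, 267, 268, 274, 275, 276, 277][ WARN:0@7.969] global loadsave.cpp:1063 imwrite_ Unsupported depth image for selected encoder is fallbacked to CV_8U.
```

```bash
python3 -m pendant '[0,0,0,0,0,0,0,0,0,-0.008,-0.007,0,0,-0.02,-0.017,0,0,-0.032,-0.027,0,0,-0.044,-0.037,0,0,-0.053,-0.045,0,0,-0.057,-0.0485,0,0.01,-0.057,-0.0485,0,0.025,-0.057,-0.0485,0,0.04,-0.057,-0.0485,0,0.04,-0.057,-0.0485,0]' 62 25; python3 -m pendant '[0.004,0,0,0,0.008,0,0,0,0.012,0,0,0,0.016,0,0,0,0.016,0,0,0]' 135 20; python3 rel.py; python3 prof.py p2.png 2>/dev/null
```

```text
t: 18.55
eef_pos: [0.5873, -0.1342, 0.1471]
tcp_rot: [[0.014, -0.648, 0.761], [-0.003, 0.761, 0.648], [-1.0, -0.011, 0.009]]
force: [0.3, 0.8, -1.9]
gripper_width: 0.0647
t: 19.18
eef_pos: [0.59, -0.1352, 0.1347]
tcp_rot: [[0.02, -0.648, 0.761], [-0.005, 0.761, 0.648], [-1.0, -0.017, 0.012]]
force: [0.5, -0.9, 7.2]
gripper_width: 0.0401
t 19.18 P [ 0.59   -0.1352  0.1347] jaw 40.43 w 0.0401 F [ 0.5 -0.9  7.2] down [ 0.02  -0.005 -1.   ] q [-0.31  0.09  1.85  0.    1.18 -1.02]
L 0.06 axis [231.  245.1] gray cols [226, 227, 228, 229, 230, 231, 232, 233, 234, 235, 236, 237]
L 0.075 axis [231.5 249.5] gray cols [225, 226, 227, 228, 229, 232, 233, 234, 235, 236]
L 0.09 axis [231.9 253.7] gray cols [225, 226, 227, 228, 233, 234, 235, 236]
L 0.105 axis [232.4 257.9] gray cols [226, 227, 234, 235, 236, 237]
L 0.12 axis [232.8 262. ] gray cols [234, 235, 236, 237, 238]
L 0.13 axis [233.1 264.7] gray cols []
```

```bash
python3 -m pendant '[0.004,0.001,-0.002,0,0.004,0.001,-0.002,0,0.002,0.001,-0.002,0,-0.002,0.001,-0.002,0,-0.005,0.001,-0.002,0,-0.006,0.001,-0.002,0,-0.006,0.001,-0.002,0]'; python3 -m pendant '[0,0,0,0,0,0,0,0,0,0,0,0,0,0,0,0,0,0,0,0]' 63 25; python3 rel.py; python3 prof.py p3.png 2>/dev/null
python3 - <<'E'
import cv2
i=cv2.imread('pics/p2.png')[222:272,210:255];j=cv2.imread('pics/p3.png')[222:272,210:255]
cv2.imwrite('pics/c8.png',cv2.convertScaleAbs(cv2.resize(cv2.hconcat([i,j]),None,fx=8.5,fy=8.5,interpolation=2),alpha=1.5))
E
```

```text
t: 20.2
eef_pos: [0.5874, -0.1356, 0.1403]
tcp_rot: [[0.019, -0.648, 0.761], [-0.005, 0.761, 0.648], [-1.0, -0.016, 0.012]]
force: [-0.5, 0.5, -2.4]
gripper_width: 0.0403
t: 20.82
eef_pos: [0.5875, -0.1356, 0.1404]
tcp_rot: [[0.02, -0.648, 0.761], [-0.005, 0.761, 0.648], [-1.0, -0.016, 0.012]]
force: [-0.2, 0.3, -1.4]
gripper_width: 0.0645
t 20.82 P [ 0.5875 -0.1356  0.1404] jaw 40.43 w 0.0645 F [-0.2  0.3 -1.4] down [ 0.02  -0.005 -1.   ] q [-0.32  0.08  1.85  0.    1.19 -1.02]
L 0.06 axis [230.4 242.7] gray cols [226, 227, 228, 229, 230, 231, 232, 233, 234, 235, 236, 237]
L 0.075 axis [230.9 247.1] gray cols [227, 228, 229, 230, 231, 232, 233, 234, 235]
L 0.09 axis [231.4 251.4] gray cols [227, 228, 229, 230, 231, 232, 233, 234, 235]
L 0.105 axis [231.8 255.6] gray cols [228, 229, 230, 231, 232, 233, 234, 235]
L 0.12 axis [232.2 259.7] gray cols []
L 0.13 axis [232.5 262.5] gray cols []
```

View pics/c8.png

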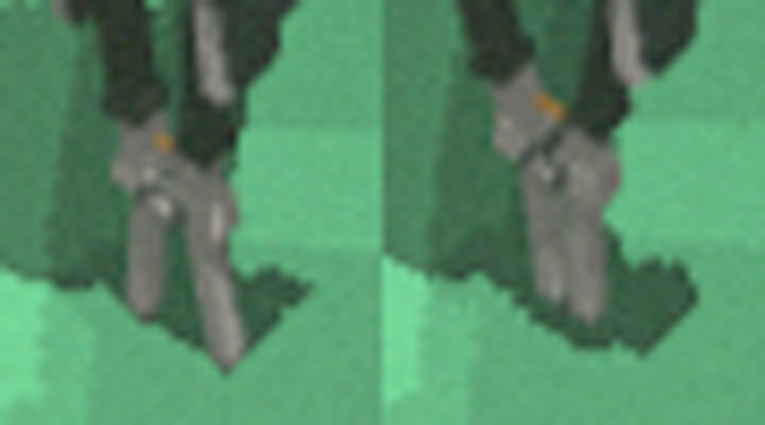

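Left half shows the pliers now symmetric when spread (jaws at (145,300) and (225,360)), right half with tips closed at (551,300)/(590,320). Touch the bench here to get the tip length and calibrate the camera against the arm.

```bash
python3 -m pendant '[0.004,0,0,0,0.008,0,0,0,0.0105,0,0,0,0.0105,0,0,0]'; python3 prof.py p4.png 2>/dev/null; python3 - <<'E'
from jf import *
im=cv2.imread('pics/p4.png')[:,:,::-1].astype(float);s=cam('scene');st=bot.read_state();P=np.array(st['eef_pos']);R=np.array(st['tcp_rot'])
print(P.round(4),np.round(st['force'],1))
c=proj(s,P+R[:,0]*.11)[0].astype(int);win=(c[0]-11,c[1]-11,22,22)
for pins in(0,1):
  for L in(P[2],P[2]-.004,P[2]-.008):print(pins,L.round(4),run(s,im,P,R,win,pins,L=L,ws=.0063,free=2))
r=im[:,:,0]/im[:,:,1]
for v in range(c[1],c[1]+12):print(v,c[0]-8,''.join('%4d'%(100*a) for a in r[v,c[0]-8:c[0]+9]))
E
```

```text
t: 21.48
eef_pos: [0.5874, -0.1356, 0.1294]
tcp_rot: [[0.019, -0.648, 0.761], [-0.005, 0.761, 0.648], [-1.0, -0.016, 0.011]]
force: [-0.9, -0.5, -1.2]
gripper_width: 0.0645
L 0.06 axis [230.8 245.8] gray cols [227, 228, 229, 230, 231, 232, 233, 234, 235, 236, 237]
L 0.075 axis [231.2 250.1] gray cols [227, 228, 229, 230, 231, 232, 233, 234, 235]
L 0.09 axis [231.7 254.4] gray cols [228, 229, 230, 231, 232, 233, 234, 235, 236]
L 0.105 axis [232.1 258.5] gray cols [229, 230, 231, 232, 233, 234, 235, 236]
L 0.12 axis [232.5 262.6] gray cols []
L 0.13 axis [232.8 265.3] gray cols []
[ 0.5878 -0.1357  0.1301] [-0.2 -0.1 -2. ]
0 0.1301 (array([ 7.64, -6.75]), np.float64(0.0159))
0 0.1261 (array([ 4.76, -4.52]), np.float64(0.0157))
0 0.1221 (array([ 2.65, -2.52]), np.float64(0.0155))
1 0.1301 (array([ 8.72, -7.86]), np.float64(0.0171))
1 0.1261 (array([ 6.56, -5.91]), np.float64(0.0165))
1 0.1221 (array([ 4.63, -4.16]), np.float64(0.015))
259 224   55  54  55  57  69  86  96  97  88  95  97  97  85  68  58  60  62
260 224   54  56  53  54  59  65  85  87  88  93 100 101  89  70  62  67  60
261 224   56  55  56  55  54  54  60  68  77  93  98  94  77  63  67  57  64
262 224   56  54  57  54  53  54  55  54  60  77  92  79  68  54  60  62  64
263 224   56  54  55  55  54  55  55  56  54  55  65  55  52  55  56  55  62
264 224   57  55  54  55  54  56  54  55  53  54  54  52  55  54  55  55  54
265 224   55  55  53  54  56  54  55  52  56  54  55  55  56  52  56  54  54
266 224   55  54  53  54  54  56  53  55  55  53  55  55  57  55  55  55  55
267 224   56  54  56  56  54  54  54  53  57  56  54  53  57  54  56  56  54
268 224   55  56  54  56  56  55  55  53  55  57  57  54  53  55  54  54  56
269 224   55  56  54  55  54  54  54  55  55  54  54  55  55  54  55  54  54
270 224   56  56  56  56  56  54  54  55  55  53  56  56  54  53  54  55  55
```

```bash
python3 -m pendant '[0.003,0,0,0,0.005,0,0,0,0.005,0,0,0]'|grep -E "pos|force"; python3 -m pendant '[0.003,0,0,0,0.003,0,0,0]' |grep -E "pos|force";  python3 -m pendant '[0.003,0,0,0,0.003,0,0,0]' |grep -E "pos|force"; python3 rel.py
```

```text
eef_pos: [0.5895, -0.1362, 0.1273]
force: [-0.1, 0.3, 5.5]
eef_pos: [0.5914, -0.1368, 0.1267]
force: [0.0, 1.1, 5.7]
eef_pos: [0.5933, -0.1374, 0.1263]
force: [0.2, -0.4, 6.8]
t 22.55 P [ 0.5933 -0.1374  0.1263] jaw 40.43 w 0.0642 F [ 0.2 -0.4  6.8] down [ 0.033 -0.009 -0.999] q [-0.32  0.1   1.86  0.    1.15 -1.02]
```

```bash
python3 -m pendant '[-0.004,0.002,-0.002,0,-0.008,0.003,-0.004,0,-0.008,0.003,-0.004,0,-0.008,0.003,-0.004,0,-0.008,0.003,-0.004,0]' 135 20|grep -E "pos|force"; python3 -m pendant '[0.003,0,0,0,0.006,0.001,-0.001,0,0.009,0.002,-0.003,0,0.009,0.002,-0.003,0,0.006,0.001,-0.0015,0,0.002,0,0,0,-0.003,0,0,0,-0.003,0,0,0]'|grep -E "pos|force"; python3 rel.py; python3 prof.py p5.png 2>/dev/null
```

```text
eef_pos: [0.588, -0.1376, 0.134]
force: [-1.3, -0.3, 2.8]
eef_pos: [0.5878, -0.1374, 0.1367]
force: [-0.9, 0.4, -1.0]
t 24.18 P [ 0.5878 -0.1374  0.1367] jaw 40.43 w 0.0402 F [-0.9  0.4 -1. ] down [ 0.033 -0.009 -0.999] q [-0.32  0.08  1.86  0.    1.17 -1.03]
L 0.06 axis [229.8 244.3] gray cols [225, 226, 227, 228, 229, 230, 231, 232, 233, 234, 235, 236]
L 0.075 axis [230.2 248.7] gray cols [225, 226, 227, 228, 232, 233, 234, 235]
L 0.09 axis [230.7 253.1] gray cols [224, 225, 226, 227, 228, 233, 234, 235, 236]
L 0.105 axis [231.1 257.3] gray cols [234, 235, 236, 237]
L 0.12 axis [231.6 261.5] gray cols []
L 0.13 axis [231.8 264.3] gray cols []
```

```bash
cat > fs.py <<'E'
# fit spread/closed jaws: args img, L, jaw shoulder half dist ws(mm), upper half dist
from jf import *
def go(im,c,P,R,L,ws,wu,free=2,win=None,ign=None,tilt=True):
    def parts(ph): return [(L-.055,L-.007,wu,ws,.0035,.0035),(L-.007,L,ws,ws+(ws-wu)*.12,.00175,.00175)]
    cc=proj(c,P+R[:,0]*(L-.025))[0].astype(int)
    win=win or (cc[0]-14,cc[1]-9,28,22)
    x,y,w,h=win;g=im[y:y+h,x:x+w].astype(float);ob=np.clip((g[:,:,0]/g[:,:,1]-.58)/.37,0,1)
    W=np.ones((h,w)) if ign is None else ign
    def f(d):
        bs=boxes(P,R,[d[0],d[1],0],0,parts(0))
        # in-plane tilt d[2] about point at L=0
        o=P+R[:,1]*d[0]+R[:,2]*d[1]
        bs=[b+((b-o)@R[:,0])[:,None]*d[2]*R[:,2]-((b-o)@R[:,2])[:,None]*d[2]*R[:,0] for b in bs]
        return np.mean(W*(mask(c,bs,win)-ob)**2)
    n=3
    def g(d): return f([d[0],d[1],d[2]])+2*(d[1]/.01)**2*.01
    r=minimize(g,[0,0,0],method='Nelder-Mead',options=dict(initial_simplex=[[0,0,0],[.005,0,0],[0,.004,0],[0,0,.05]],xatol=1e-5,fatol=1e-6))
    d=r.x;tip=P+R[:,1]*d[0]+R[:,2]*d[1]+R[:,0]*L+R[:,2]*L*d[2]
    return d.round(4),round(r.fun,4),tip.round(4)
E
python3 - <<'E'
from fs import *
im=cv2.imread('pics/p5.png')[:,:,::-1].astype(float);s=cam('scene');st=bot.read_state();P=np.array(st['eef_pos']);R=np.array(st['tcp_rot'])
for L in(.126,.129,.132,.135):print(L,go(im,s,P,R,L,.0155,.0065))
im=cv2.imread('pics/p3.png')[:,:,::-1].astype(float);P=np.array([.5875,-.1356,.1404]);
for L in(.1225,.1255,.1285):print('p3',L,go(im,s,P,R,L,.0063,.0053))
E
```

```text
0.126 (array([ 0.0103, -0.0021, -0.0707]), np.float64(0.0127), array([ 0.5767, -0.1378,  0.0101]))
0.129 (array([ 0.012 , -0.0016, -0.0858]), np.float64(0.0119), array([ 0.5744, -0.1376,  0.0071]))
0.132 (array([ 0.0141, -0.0024, -0.0956]), np.float64(0.0133), array([ 0.5714, -0.1376,  0.004 ]))
0.135 (array([ 0.0158, -0.0021, -0.1071]), np.float64(0.0124), array([ 0.5691, -0.1373,  0.0009]))
p3 0.1225 (array([ 0.0051, -0.0004, -0.041 ]), np.float64(0.0157), array([ 0.584 , -0.1363,  0.0177]))
p3 0.1255 (array([ 0.007 , -0.0002, -0.0617]), np.float64(0.0134), array([ 0.581 , -0.1365,  0.0146]))
p3 0.1285 (array([ 0.0088, -0.0017, -0.0617]), np.float64(0.0121), array([ 0.5786, -0.1363,  0.0115]))
```

```bash
python3 - <<'E'
from h import *
s=cam('scene');st=bot.read_state();R=np.array(st['tcp_rot'])
P=np.array([.5875,-.1356,.1404]);R0=R.copy();R0[:,0]=[.02,-.005,-1]
for b in(0,.005,.01):
  print('fingertip+z',b,[proj(s,P-R0[:,0]*b+R[:,2]*(.0323+t)+R[:,1]*y)[0].round(1).tolist() for t in(0,.006) for y in(-.011,.011)])
for L in(.125,.13):
  print('pivot',L,[proj(s,P+R0[:,0]*(L-.072)+R[:,1]*y)[0].round(1).tolist() for y in(0,-.004,-.008)])
  print('tip',L,proj(s,P+R0[:,0]*L)[0].round(1))
t=cam('top');i=cv2.imread('pics/p3.png')[200:264,200:260];j=cam('scene')['image'][200:264,200:260,::-1]
o=np.hstack([cv2.resize(q,None,fx=6,fy=6,interpolation=2) for q in(i,j)])
k=t['image'][185:235,285:345,::-1];k=cv2.resize(k,None,fx=4,fy=4,interpolation=2)
C=np.zeros((590,720,3),np.uint8);C[:384]=o;C[384:584,:240]=k;
cv2.imwrite('pics/c9.png',cv2.convertScaleAbs(C,alpha=1.7))
print(proj(t,st['eef_pos']+R[:,0]*.13),proj(t,st['eef_pos']))
E
```

```text
fingertip+z 0 [[237.1, 233.4], [243.4, 227.3], [239.3, 234.5], [245.6, 228.4]]
fingertip+z 0.005 [[237.0, 231.8], [243.3, 225.7], [239.2, 232.9], [245.5, 226.8]]
fingertip+z 0.01 [[236.8, 230.2], [243.2, 224.1], [239.1, 231.3], [245.4, 225.2]]
pivot 0.125 [[230.2, 240.7], [229.1, 241.7], [228.0, 242.8]]
tip 0.125 [232.4 261.1]
pivot 0.13 [[230.4, 242.2], [229.3, 243.2], [228.2, 244.3]]
tip 0.13 [232.5 262.5]
[[318.4630277 197.1320024]] [[321.56971203 192.18366502]]
```

View pics/c9.png

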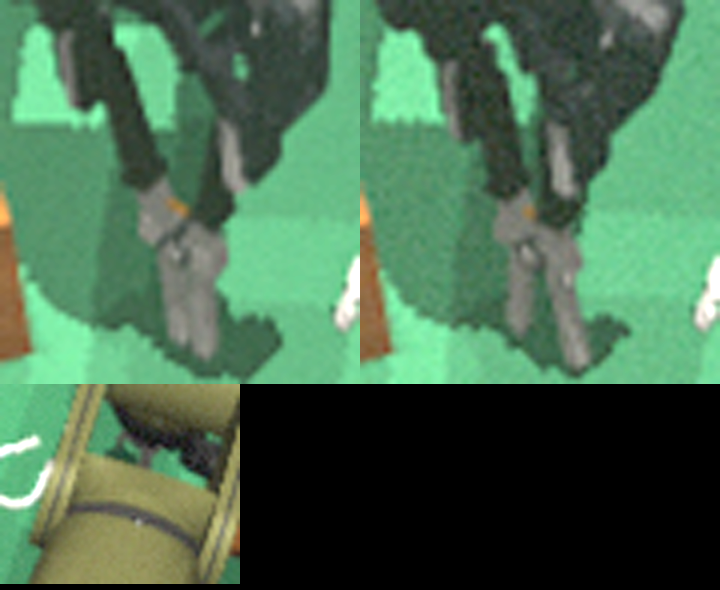

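The last picture (12th) shows the pivot on the tool axis but both tips leaning toward −x: scene left tips at (178,340)/(205,355), top view about 10 mm toward −x. That came from tip friction on the bench. I'll drag it back the same way.

```bash
python3 -m pendant '[0.003,0,0,0,0.005,0,0,0,0.005,0.003,-0.004,0,0.005,0.006,-0.008,0,0.006,0.008,-0.010,0,0.006,0.008,-0.010,0,0.001,0.008,-0.010,0,-0.003,0.008,-0.010,0,-0.003,0.008,-0.010,0]'|grep -E "pos|force|\[\["; cat > pf.py <<'E'
from jf import *
# rigid pliers fit; parameters alpha(y), beta(z); given L list
def go(im,s,P,R,L,ws,wu,ign=None):
    cc=proj(s,P+R[:,0]*(L-.03))[0].astype(int);win=(cc[0]-14,cc[1]-8,28,23);x,y,w,h=win
    g=im[y:y+h,x:x+w];ob=np.clip((g[:,:,0]/g[:,:,1]-.58)/.37,0,1);W=1 if ign is None else 1-ign[y:y+h,x:x+w]
    def model(a):
        Q=R.copy();Q[:,0]=R[:,0]+a[0]*R[:,1]+a[1]*R[:,2];Q[:,0]/=np.linalg.norm(Q[:,0]);Q[:,2]-=Q[:,0]*(Q[:,0]@Q[:,2]);Q[:,2]/=np.linalg.norm(Q[:,2]);Q[:,1]=np.cross(Q[:,2],Q[:,0])
        o=P-.019*R[:,0]+.019*Q[:,0];return o,Q
    def f(a):
        o,Q=model(a);return np.mean(W*(mask(s,boxes(o,Q,[0,0,0],0,[(L-.055,L-.007,wu,ws,.0035,.0035),(L-.007,L,ws,ws+(ws-wu)*.1,.00175,.00175)]),win)-ob)**2)
    r=minimize(f,[0,0],method='Nelder-Mead',options=dict(initial_simplex=[[0,0],[.06,0],[0,-.06]],xatol=1e-4,fatol=1e-6))
    o,Q=model(r.x);return r.x.round(3),round(r.fun,4),'tip',(o+Q[:,0]*L).round(4),'axis(world)',Q[:,0].round(3)
E
cat > now.py <<'E'
import sys
from pf import *
cs=[cam('scene') for _ in range(3)];im=np.mean([c['image'].astype(float) for c in cs],0);s=cs[0];st=bot.read_state();P=np.array(st['eef_pos']);R=np.array(st['tcp_rot'])
print(P.round(4),R[:,0].round(3),st['gripper_width'],np.round(st['force'],1),st['t'])
ws,wu=map(float,sys.argv[1:3])
ig=None
if len(sys.argv)>4: ig=cv2.dilate((im[:,:,0]>98).astype(float),np.ones((3,3)))
for L in sys.argv[3].split(','):print(L,*go(im,s,P,R,float(L),ws,wu,ig))
E
python3 now.py .0155 .0065 .126,.130,.134; python3 - <<'E'
from pf import *
im=cv2.imread('pics/p5.png')[:,:,::-1].astype(float);s=cam('scene');R=np.array(bot.read_state()['tcp_rot']);P=np.array([.5878,-.1374,.1367])
for L in(.126,.13,.134):print('p5',L,*go(im,s,P,R,L,.0155,.0065))
E
```

```text
eef_pos: [0.5755, -0.1381, 0.1403]
tcp_rot: [[0.034, -0.648, 0.761], [-0.009, 0.761, 0.648], [-0.999, -0.029, 0.02]]
force: [0.1, -0.4, -1.6]
[ 0.5749 -0.1379  0.1394] [ 0.033 -0.009 -0.999] 0.04015369602555148 [-0.3  0.4 -1.7] 25.8
.126 [ 0.077 -0.072] 0.0137 tip [ 0.5639 -0.1373  0.0137] axis(world) [-0.072  0.003 -0.997]
.130 [ 0.097 -0.091] 0.0116 tip [ 0.5596 -0.1368  0.0101] axis(world) [-0.098  0.006 -0.995]
.134 [ 0.108 -0.099] 0.0104 tip [ 0.5573 -0.1364  0.0063] axis(world) [-0.111  0.009 -0.994]
p5 0.126 [ 0.079 -0.068] 0.0143 tip [ 0.577  -0.1362  0.011 ] axis(world) [-0.07   0.007 -0.998]
p5 0.13 [ 0.097 -0.087] 0.012 tip [ 0.5729 -0.136   0.0074] axis(world) [-0.096  0.008 -0.995]
p5 0.134 [ 0.109 -0.096] 0.0093 tip [ 0.5703 -0.1355  0.0036] axis(world) [-0.11   0.012 -0.994]
```

```bash
python3 - <<'E'
from pf import *
s=cam('scene');Rz=lambda a:np.array([[0,-np.sin(a),np.cos(a)],[0,np.cos(a),np.sin(a)],[-1,0,0.]])
for n,P,a,ws,wu in(('s2',[.5294,-.2638,.2463],96.6,.0063,.0053),('s3',[.5797,-.0631,.1579],40.4,.0063,.0053),('p3',[.5875,-.1356,.1404],40.4,.0063,.0053)):
    im=cv2.imread('pics/%s.png'%n)[:,:,::-1].astype(float);R=Rz(np.radians(a))
    if n=='p3':R[:,0]=[.02,-.005,-1]
    ig=cv2.dilate((im[:,:,0]>98).astype(float),np.ones((3,3)))
    for L in(.123,.126,.129):print(n,L,*go(im,s,np.array(P),R,L,ws,wu,ig))
E
```

```text
s2 0.123 [0.112 0.   ] 0.019 tip [ 0.5138 -0.2656  0.1242] axis(world) [-0.11  -0.013 -0.994]
s2 0.126 [ 0.027 -0.006] 0.018 tip [ 0.5256 -0.2651  0.1204] axis(world) [-0.026 -0.009 -1.   ]
s2 0.129 [0.159 0.001] 0.0139 tip [ 0.5063 -0.2663  0.1191] axis(world) [-0.156 -0.017 -0.988]
s3 0.123 [-0.023 -0.034] 0.0354 tip [ 0.5782 -0.0686  0.035 ] axis(world) [-0.011 -0.039 -0.999]
s3 0.126 [-0.001 -0.05 ] 0.0373 tip [ 0.5743 -0.0679  0.0321] axis(world) [-0.037 -0.033 -0.999]
s3 0.129 [ 0.007 -0.055] 0.0328 tip [ 0.5728 -0.0676  0.0291] axis(world) [-0.047 -0.031 -0.998]
p3 0.123 [ 0.038 -0.034] 0.0164 tip [ 0.5828 -0.1353  0.0175] axis(world) [-0.031  0.002 -1.   ]
p3 0.126 [ 0.046 -0.044] 0.0119 tip [ 0.5809 -0.1353  0.0145] axis(world) [-0.043  0.001 -0.999]
p3 0.129 [ 0.059 -0.053] 0.0121 tip [ 0.5785 -0.1348  0.0117] axis(world) [-0.058  0.005 -0.998]
```

```bash
python3 -m pendant '[0.005,0,0,0,0.010,0,0,0,0.0125,0,0,0]'|grep -E "pos|force"; python3 -m pendant '[0.001,0.002,-0.003,0,0.001,0.005,-0.006,0,0.001,0.0075,-0.009,0,0.001,0.0085,-0.011,0]'|grep -E "pos|force"; python3 -m pendant '[-0.005,0,0,0,-0.010,0,0,0,-0.010,0,0,0]' |grep -E "pos|force"; python3 now.py .0155 .0065 .126,.130
```

```text
eef_pos: [0.5764, -0.1387, 0.1283]
force: [-0.3, -1.4, 10.0]
eef_pos: [0.5626, -0.1394, 0.1273]
force: [1.9, -0.3, 5.0]
eef_pos: [0.5621, -0.1392, 0.1371]
force: [0.1, 0.2, -2.4]
[ 0.562  -0.1392  0.1368] [ 0.035 -0.01  -0.999] 0.039950559561819816 [-0.4  0.5 -1.8] 27.3
.126 [ 0.058 -0.024] 0.0267 tip [ 0.5583 -0.1363  0.0109] axis(world) [-0.021  0.018 -1.   ]
.130 [ 0.072 -0.041] 0.0226 tip [ 0.555  -0.1363  0.007 ] axis(world) [-0.042  0.018 -0.999]
```

```bash
cat > rf.py <<'E'
from fit import *
im=np.mean([cam('scene')['image'].astype(float) for _ in range(3)],0);s=cam('scene')
W=(236,222,52,46);x,y,w,h=W;g=im[y:y+h,x:x+w,0];o=np.clip((g-70)/95,0,1.1);o[(im[y:y+h,x:x+w,0]/im[y:y+h,x:x+w,1])<.75]=0
f=lambda p:np.mean((render(s,ringpolys(p,.003),W)-o)**2)
best=min((fit(f,[a,b,c],[.008,.008,.3]) for a in(.555,) for b in(-.045,) for c in(-1.3,-.87,-.4)),key=lambda r:r[1]);p=best[0]
st=bot.read_state()
print('ring',p.round(4),best[1].round(4),'gap',(p[:2]+.029*np.array([np.cos(p[2]),np.sin(p[2])])).round(4),st['t'])
E
python3 rf.py
```

```text
ring [ 0.559  -0.0423 -0.8729] 0.0081 gap [ 0.5776 -0.0645] 27.5
```

```bash
python3 -m pendant '[0,0.002,0.003,0,0,0.006,0.009,0,0,0.013,0.019,0,0,0.021,0.031,0,0,0.029,0.043,0,0,0.036,0.053,0,0.003,0.040,0.059,0,0.006,0.042,0.0614,0,0.006,0.042,0.0614,0]' 63 25|grep -E "pos|force|width"; python3 now.py .0063 .0053 .119,.122,.125 1; python3 m2.py|tail -2
```

```text
eef_pos: [0.5815, -0.0674, 0.1304]
force: [0.3, -0.1, -1.9]
gripper_width: 0.0646
[ 0.5818 -0.0679  0.131 ] [ 0.036 -0.011 -0.999] 0.06452489205514017 [-0.6 -0.8 -2.1] 28.775
.119 [ 0.034 -0.003] 0.0119 tip [ 0.5827 -0.0658  0.012 ] axis(world) [ 0.011  0.013 -1.   ]
.122 [ 0.049 -0.013] 0.0096 tip [ 0.5804 -0.0651  0.009 ] axis(world) [-0.005  0.018 -1.   ]
.125 [ 0.058 -0.021] 0.0084 tip [ 0.5786 -0.0648  0.0061] axis(world) [-0.018  0.02  -1.   ]
ring [ 0.5589 -0.0419 -0.8629] 0.010399065601863527
gap rel TCP in tool [ 0.1309  0.0097 -0.0034]
```

```bash
python3 -m pendant '[0,0.002,-0.001,0,0.003,0.002,-0.001,0,0.006,0.002,-0.001,0,0.0075,0.002,-0.001,0,0.0075,0.002,-0.001,0]'|grep -E "pos|force"; python3 rel.py; python3 now.py .0063 .0053 .122 1|tail -1; python3 m2.py|tail -2
```

```text
eef_pos: [0.58, -0.0669, 0.1233]
force: [0.7, 0.7, -2.6]
t 29.6 P [ 0.58   -0.0669  0.1233] jaw 40.42 w 0.0646 F [ 0.7  0.7 -2.6] down [ 0.036 -0.011 -0.999] q [-0.21  0.05  1.92 -0.    1.14 -0.91]
.122 [ 0.064 -0.022] 0.0092 tip [ 0.5764 -0.0634  0.0017] axis(world) [-0.022  0.024 -0.999]
ring [ 0.5592 -0.042  -0.8589] 0.009621855564366698
gap rel TCP in tool [ 0.1235  0.0075 -0.0022]
```

```bash
python3 -m pendant '[-0.0005,0,0,0,-0.0015,0,0,0,-0.0025,0,0,0]' 105 25|grep -E "pos|force|width";python3 -m pendant '[-0.001,0,0,0,-0.002,0,0,0,-0.0025,0,0,0]' 135 25|grep -E "pos|force|width"; python3 -m pendant '[-0.0005,0,0,0,-0.001,0,0,0,-0.002,0,0,0,-0.002,0,0,0,-0.002,0,0,0]' 255 28|grep -E "pos|force|width"; python3 now.py .0185 .007 .127,.130 1;python3 rf.py
```

```text
eef_pos: [0.5798, -0.0669, 0.1259]
force: [0.4, -0.1, -2.6]
gripper_width: 0.0502
eef_pos: [0.5793, -0.0669, 0.128]
force: [-0.7, 0.4, -2.8]
gripper_width: 0.0405
eef_pos: [0.5789, -0.0669, 0.1296]
force: [-0.5, 0.0, -2.0]
gripper_width: 0.0269
[ 0.5791 -0.0668  0.1298] [ 0.034 -0.01  -0.999] 0.027146574634959574 [ 0.4 -0.  -3. ] 31.475
.127 [ 0.05  -0.008] 0.0326 tip [ 0.5779 -0.0633  0.0028] axis(world) [-0.004  0.023 -1.   ]
.130 [ 0.058 -0.012] 0.0298 tip [ 5.766e-01 -6.280e-02 -2.000e-04] axis(world) [-0.013  0.026 -1.   ]
ring [ 0.5611 -0.0392 -0.5132] 0.0212 gap [ 0.5864 -0.0535] 31.675
```

```bash
python3 -m pendant '[-0.002,0,0,0,-0.006,0,0,0,-0.014,0,0,0,-0.024,0,0,0,-0.034,0,0,0,-0.040,0,0,0,-0.040,0,0,0]'|grep -E "pos|force|width"; python3 - <<'E'
from h import *
s=cam('scene');im=s['image'].astype(float);b=((im[:,:,0]>105)&(im[:,:,0]/im[:,:,1]>.8))
R=np.array(bot.read_state()['tcp_rot']);P=np.array(bot.read_state()['eef_pos'])
print('t',bot.read_state()['t'],'expected tip',proj(s,P+R[:,0]*.13)[0],'ring centre',proj(s,P+R[:,0]*.13+R[:,1]*.029)[0])
for v in range(218,266):print(v,''.join('#' if k else ('+' if q>.78 else '.') for k,q in zip(b[v,235:295],im[v,235:295,0]/im[v,235:295,1])))
E
```

```text
eef_pos: [0.5783, -0.0665, 0.1709]
force: [-0.4, -0.2, -1.3]
gripper_width: 0.0274
t 32.6 expected tip [259.51763923 246.16052085] ring centre [266.62928307 238.76965056]
218 ...................+++++++++++..............................
219 ..................++++++++++++..............................
220 ..................++++++++++++..............................
221 .................++++#++++++++..............................
222 .................++++++++++++++.............................
223 ..................++++++++++++++............................
224 ...................++++++++++#++............................
225 ...................++++++++++##+............................
226 ...................++++++++++##++...........................
227 ...................+++++++++++##............................
228 ...................+++++..++++########......................
229 ...................++++...++++##########....................
230 ...................+++++++++++++++++######..................
231 ...................+++++++++++++......+####.................
232 ...............
[... 1490 characters left out ...]
..................................................
256 ............................................................
257 ............................................................
258 ............................................................
259 ............................................................
260 ............................................................
261 ............................................................
262 ............................................................
263 ............................................................
264 ............................................................
265 ............................................................
```

```bash
python3 -m pendant '[-0.005,0.005,0.002,0,-0.015,0.015,0.0055,0,-0.028,0.033,0.012,0,-0.042,0.053,0.0195,0,-0.055,0.076,0.028,0,-0.064,0.099,0.0365,0,-0.0697,0.122,0.045,0,-0.0697,0.145,0.0535,0,-0.0697,0.168,0.062,0,-0.0697,0.190,0.070,0,-0.0697,0.210,0.0775,0,-0.0697,0.228,0.084,0,-0.0697,0.240,0.089,0,-0.0697,0.248,0.092,0,-0.0697,0.2524,0.0936,0,-0.0697,0.2524,0.0936,0]'|grep -E "pos|force|width"; cat > sp.py <<'E'
from fit import *
def spread(p,z,th=.22):
    out=[]
    H=np.array([-22.75,0])
    for sg in(1,-1):
        a=np.linspace(np.arcsin(11/22.75),np.pi,30)
        arc=np.r_[np.c_[25.5*np.cos(a),25.5*np.sin(a)],np.c_[20*np.cos(a[::-1]),20*np.sin(a[::-1])]]
        for q in(arc,np.array([[18.5,8],[34,8],[34,14],[22,14]])):
            q=np.array(q)-H;c,s=np.cos(th),np.sin(th);q=q@np.array([[c,s],[-s,c]])+H;q[:,1]*=sg
            out.append(T(p,np.c_[q/1000,np.full(len(q),z)]))
    return out
import sys
st=bot.read_state();P=np.array(st['eef_pos']);R=np.array(st['tcp_rot'])
zr=P[2]-.1298+.003
for n in('scene','top'):
    im=np.mean([cam(n)['image'].astype(float) for _ in range(2)],0);c=cam(n)
    g0=P+R[:,1]*.022+R[:,0]*.128;cc=proj(c,g0)[0].astype(int)
    hw=24 if n=='scene' else 15
    W=(cc[0]-hw,cc[1]-hw,2*hw,2*hw);x,y,w,h=W;g=im[y:y+h,x:x+w]
    np.save('/tmp/%s.npy'%n,g);print(n,W)
    if n=='scene':
      b=(g[:,:,0]>110)
      for v in range(h):print(y+v,''.join('#' if g[v,u,0]>150 else '+' if g[v,u,0]>110 else '-' if g[v,u,0]/g[v,u,1]>.78 else '.' for u in range(w)))
print(P.round(4),st['t'],'pred centre',g0.round(4),zr, 'shaft top px',proj(cam('scene'),[.4665,.2085,.0935]))
E
python3 sp.py
```

```text
eef_pos: [0.4833, 0.1872, 0.2339]
force: [-0.1, -0.3, -1.6]
gripper_width: 0.0268
scene (np.int64(328), np.int64(152), 48, 48)
152 ...................-----------..................
153 ...................-----.-----..................
154 .................-------.-----..................
155 .................-------------..................
156 .................-------------..................
157 .................-----------++-.................
158 ..................----------++-.................
159 ..................-----------+-.................
160 ..................-----------++.................
161 ..................------------+.................
162 ..................---....-----..................
163 .................----....----...................
164 .................---.....----...................
165 ................----......---...................
166 ................---..++++----...................
167 ................----#####+---++.................
168 ...............-----#++++----+###...............
169 ...............------.....---+++##+.............
170 ...............
[... 1039 characters left out ...]
.
190 ++---++#####---+#####+++---+######+-+######+....
191 ++----+###+++---++#######++######+-++--+#++.....
192 ++----++##---++---+++##########+---##---#++.....
193 #+------##+--+#+-----+++++++++----+#####+#++....
194 ##+-----#++#+####++-------------++######+--+++..
195 ##+-------+########+#+++++++++++#######++--+++-.
196 -##+------++++###########--+###########----++---
197 -+#+---------++++########--+########+-#---+++---
198 -+---#-------+--#+#######+-+######+++----++++--+
199 -----#----------+--##++#+++++##++#--+----++++++-
top (np.int64(193), np.int64(216), 30, 30)
[0.4833 0.1872 0.2339] 34.6 pred centre [0.4735 0.2025 0.1053] 0.10713431921234809 shaft top px [[352.75076684 177.82275761]]
```

```bash
python3 - <<'E'
import io,contextlib
with contextlib.redirect_stdout(io.StringIO()):
    from sp import *
s=cam('scene');g=np.load('/tmp/scene.npy');W=(338,160,32,20);g=g[8:28,10:42]
r=g[:,:,0]/g[:,:,1];ob=np.clip((g[:,:,0]-80)/70,0,1);wt=1-((r>.75)&(g[:,:,0]<105)).astype(float)
wt[14:,:]*=np.where(g[14:,:,0]>0,1,1);wt[17:,20:]=0
c0=P+R[:,1]*.0256+R[:,0]*.13
for z in(zr-.003,zr,zr+.003):
  for th in(.2,.22):
    f=lambda p:np.mean(wt*(render(s,spread(p,z,th),W)-ob)**2)+.02*((p[2]+.865)/.15)**2
    p,e=fit(f,[c0[0],c0[1],-.865],[.005,.005,.1])
    bore=p[:2]+.0037*np.array([np.cos(p[2]),np.sin(p[2])])
    print(round(z,4),th,p.round(4),e.round(4),'bore',bore.round(4),'bore-shaft',(bore-[.4665,.2088]).round(4))
tip=P+R[:,0]*.13+.149*(.054*R[:,1]-.01*R[:,2]);print('tip-based bore 22/25',(tip+.022*R[:,1]).round(4),(tip+.025*R[:,1]).round(4))
E
```

```text
0.1041 0.2 [ 0.4619  0.2124 -0.8556] 0.039 bore [0.4643 0.2096] bore-shaft [-0.0022  0.0008]
0.1041 0.22 [ 0.4608  0.2121 -0.8564] 0.0409 bore [0.4632 0.2093] bore-shaft [-0.0033  0.0005]
0.1071 0.2 [ 0.4653  0.2108 -0.8344] 0.0393 bore [0.4678 0.208 ] bore-shaft [ 0.0013 -0.0008]
0.1071 0.22 [ 0.4651  0.2102 -0.8566] 0.0417 bore [0.4675 0.2074] bore-shaft [ 0.001  -0.0014]
0.1101 0.2 [ 0.4682  0.209  -0.8626] 0.0395 bore [0.4706 0.2062] bore-shaft [ 0.0041 -0.0026]
0.1101 0.22 [ 0.4674  0.2088 -0.8527] 0.0416 bore [0.4698 0.2061] bore-shaft [ 0.0033 -0.0027]
tip-based bore 22/25 [0.4673 0.2074 0.103 ] [0.4654 0.2097 0.1029]
```

```bash
python3 -m pendant '[0.002,0.0015,-0.0001,0,0.006,0.0016,-0.0003,0,0.011,0.0017,-0.0004,0,0.015,0.0018,-0.0005,0,0.018,0.0019,-0.0005,0,0.018,0.0019,-0.0005,0]'|grep -E "pos|force|width"
```

```text
eef_pos: [0.4821, 0.1879, 0.2154]
force: [-0.2, -1.3, -2.0]
gripper_width: 0.0269
```

```bash
python3 -m pendant '[0.003,0.0001,-0.0001,0,0.007,0.0002,-0.0001,0,0.010,0.0003,-0.0002,0,0.0115,0.0003,-0.0002,0,0.0115,0.0003,-0.0002,0]'|grep -E "pos|force|width"
```

```text
eef_pos: [0.482, 0.188, 0.2037]
force: [0.7, -0.8, -2.3]
gripper_width: 0.0272
```

```bash
python3 - <<'E'
from h import *
st=bot.read_state();print(st['t'],st['force'],st['eef_pos'])
im=np.mean([cam('scene')['image'].astype(float) for _ in range(2)],0);g=im[165:205,328:376]
for v in range(40):print(165+v,''.join('#' if g[v,u,0]>150 else '+' if g[v,u,0]>110 else '-' if g[v,u,0]/g[v,u,1]>.78 else '.' for u in range(48)))
E
```

```text
36.725 [ 0.670866   -0.8007448  -2.27694334] [0.4820374  0.18797766 0.20374208]
165 ................------------....................
166 ...............---------------..................
167 .................-------------..................
168 .................-----------+-..................
169 .................-----------+-..................
170 .................-----------+-..................
171 ................----....----+...................
172 ................---.....----....................
173 ................---.+.++----....................
174 ...............----.+-##----+...................
175 ..............--------##----+##.................
176 ...........------------------##..+..............
177 ........----+------------------++#..............
178 .......---++++----------------##+#+#+...........
179 ......---++++----------------###+###+.+.........
180 .....-----++----------------+###+###+##.........
181 .....-----------------------+###--##-##-#.......
182 ....------------------------+##++-##+##+#.......
183 ....------------------------+++-#-######+-......
184 ....++#--
[... 399 characters left out ...]
--+#++.....
192 -+----++++---++---+++####+----#++--##---#++.....
193 #+------+#+--+#+-----+++++----+---######+#++....
194 ##------+++++###+++-----------+-+#######+--+++..
195 ##+-------+++######+#++++++++++########++--+++-.
196 -##-------++-+##########+--++##########----++---
197 -+#+---------+++########+---########+-#---+++---
198 -+---#-------+--#++#####++-+######+++-----+++---
199 -----+----------+--++++#++##+##++#--+----++++++-
200 -------#-----------++--+--#+-++--+------+-++++-#
201 -------+-------------------------------+++--+###
202 -------+-+----------------------------++--#####+
203 +--------#--------------------------++--#####+++
204 #+-------++#+---+---------------++---+######++++
```

```bash
python3 -m pendant '[0.001,0,0,0,0.0017,0,0,0,0.0017,0,0,0]'|grep -E "pos|force|width"
```

```text
eef_pos: [0.4822, 0.188, 0.2023]
force: [0.4, 0.3, -3.1]
gripper_width: 0.0268
```

```bash
python3 -m pendant '[0.0008,0,0,0,0.0013,0,0,0,0.0013,0,0,0]'|grep -E "pos|force|width"
```

```text
eef_pos: [0.4823, 0.188, 0.2011]
force: [-0.5, 0.1, -1.6]
gripper_width: 0.0268
```

```bash
python3 -m pendant '[0.0007,0,0,0,0.0014,0,0,0,0.0014,0,0,0]'|grep -E "pos|force|width"
```

```text
eef_pos: [0.4827, 0.188, 0.2007]
force: [-0.6, -0.8, 4.8]
gripper_width: 0.0271
```

```bash
python3 -m pendant '[-0.0006,0,-0.0002,0,-0.001,0.0001,-0.0003,0,-0.001,0.0001,-0.0003,0,-0.001,0.0001,-0.0003,0]'|grep -E "pos|force|width|t:"; python3 - <<'E'
from h import *
for _ in range(3):
    s=cam('scene');st=bot.read_state();print(st['t'],np.round(st['force'],1),np.round(st['eef_pos'],4),st['gripper_width'],np.abs(st['dq']).max().round(4))
E
```

```text
t: 38.45
eef_pos: [0.4822, 0.1879, 0.2012]
tcp_rot: [[0.035, -0.648, 0.761], [-0.011, 0.761, 0.648], [-0.999, -0.031, 0.02]]
force: [0.3, -0.4, -1.9]
gripper_width: 0.027
38.5 [ 0.1 -0.3 -2.9] [0.4822 0.1879 0.2012] 0.02711292147284691 0.0029
38.55 [-0.2  0.1 -1.7] [0.4822 0.1879 0.2012] 0.027071134566438382 0.0026
38.6 [ 0.3 -0.7 -1.8] [0.4822 0.1878 0.2013] 0.027043891955498958 0.0023
```

```bash
python3 -c "
from plant import bot
print(bot.finish_job())"
```

```text
the job is handed in; nothing more can be done
None
```

I handed the job in at about 38.6 s. By my checks the spread ring is round the shaft at the hub, held on the squeezed pliers. I got no verdict back.

- **First try:** it failed. The pliers had tilted in the fingers and only one pin caught the ring. I opened them again, straightened them against the bare bench and re-entered the gap without contact. I then squeezed to the stop at 28 N, lifted the ring and lowered it over the shaft.
- **Centring:** just before lowering, two estimates from the scene camera put the ring's bore about 1.5 mm from the shaft's axis. I corrected for that, and the ring went down past the end of the shaft without contact.
- **Height:** the ring met the hub at about +5 N, at a tool height of 0.2007 m. I backed off about 0.5 mm, so it is on the hub or just above. My carried height estimate put the underside about 1 mm below the hub face at that contact, within measuring error.
- **At the end:** the fingers were steady at 27 mm, against the stated 28 mm at the stop. The force showed only the weight carried, and the arm was at rest.
- **Not checked directly:** I had no pictures left to view after the ring was lifted, so the lift and placing rest on pixel fits and forces. I did not measure the ring's level. The tool leans about 0.035 rad, and my last fit of the pliers themselves showed about 0.025 rad.
- **Bystanders:** I did not re-measure them. No move was aimed near any of them.

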